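# Pebble the propagator tray and set its cover at the vent catch

## Robot

A 6-joint arm with a two-finger parallel gripper is mounted at the origin on the work surface. World frame = base frame: x ahead of the robot, y to its left, z up, the work surface at z = 0. Lengths are in m, angles in rad, forces in N, time in s.
With the tool pointing down it reaches from about 0.375 to 0.75 m from the base axis. Payload 9 kg.
Tool frame: the origin (TCP) lies at the very end of the fingers, on their centre line; the grasp point (between the pads) lies 19 mm behind it (manip.pinch_z is the distance from the TCP to the grasp point, in m); z points along the fingers, y is the line along which they close (so a half turn about z gives the same grasp; the last joint's range is limited). The gripper opens to 85 mm and grips with 20 to 120 N. Pads are 22 mm wide; open, the fingers measure 114 mm over their backs; the gripper's body (76 mm by 85 mm) begins 54 mm behind the grasp point. The pads swing forward as they close: fully open they stand 13 mm farther back than shut.
Start: joints at [1.02, 0.104, 0.097, 1.564, 0, 1.353], TCP at [0.196, 0.567, 0.231] pointing down, gripper open.
Joint ranges: [-2.99, 2.99], [-0.84, 1.86], [-1.1, 1.16], [-1.84, 2.11], [-1.51, 1.56], [-3.14, 3.14]. Speed limits (rad/s): [2.22, 2.22, 2.57, 3.14, 3.14, 3.14].

## Interface

Orientations are given as a unit quaternion [w, x, y, z].
In Python, from station import manip gives the robot as it stands.
- The arm moves only by the tool servo_tool, never from a script. Its argument "commands" is a list of rows, each an object with "delta_pos": the shift along the tool's x, y, z in units of 60 mm (1.0 is 60 mm), a list of three; "angular": the turn, a rotation vector about the tool's x, y, z in units of 10 degrees (1.0 is 10 degrees), a list of three; "claw": the finger opening in mm, from 0 to 85.4. In form: [{"delta_pos": [x, y, z], "angular": [ax, ay, az], "claw": claw}, ...]. A call has 1 to 12 rows; each row is the pose to reach, as a shift and turn from the pose commanded when the call began, along the tool's axes at that moment; what a row does not reach only later rows make up. A row lasts 1/8 s, in which the tool goes at most 62.5 mm and 10.7 degrees, less where a joint would pass 70% of its speed; a pose out of reach is approached as far as the arm can. A call with a gripper value outside its range is refused whole. The fingers move at their own pace and stop on an object; "newtons" is the grip in N (left out, the last holds). Time passes only in rows, so rows that repeat a pose let the fingers close. It gives the time, the measured TCP pose, the force, the opening and the grip force at its end, in the units of the state.
- manip.get_obs(): the state, without advancing time (a new reading comes with each control period).
- manip.camera(name): name is "scene" or "side" or "wrist"; returns a dict with "frame" (400x640x3 uint8, red, green, blue), "intrinsics" (3x3 intrinsics, pixels), "R" (3x3) and "t" (3): a world point X has camera coordinates R X + t; the wrist camera has in their place "mount" (4x4, takes a point from camera to tool coordinates, whose origin is the TCP and whose axes are the flange's). Camera axes: x right, y down, z forward; pixel columns grow to the right and rows downward; lengths in m; the calibration is good to about 2 mm. The wrist camera is an equidistant fisheye: a pixel r from the principal point sees the ray r / f radians off the axis. A picture is of the moment at which its call begins: read the wrist's pose just before it. There is no depth.
- manip.close_job(): hands the job in; it is judged then, once.
Trained networks look in a picture, given as the dict that the camera call returned (one of the last four; its "shot" number tells which), for a name from the list of things; names that differ only in an ending like _2 or _b are one class to them, and where a whole thing is asked for, a point or a joint stands for the part that bears it (a point fixed in the world has none). Each returns a list of dicts, best first, with "p" (0 to 1); they miss things now and then, are a little off and sometimes report something else, mostly with a low value. They report only what shows in the picture. A call takes as long as a camera call.
- manip.search_frame(target, picture): "centre" ([x, y, z] in m, in the coordinates of the camera as it stood for that picture, good to about 4 mm: the middle of the surface that is visible of it).
The state is a dict: "time_s": time; "joints": joint angles; "qvel": joint speeds; "joint_efforts": joint torques, N m; "eef_pos": TCP position; "eef_rot": TCP orientation; "contact_force": force on the tool from outside, world axes, zero at the start; "ft_torque": the same for the moment, N m; "grip_width": finger opening in m; "gripper_force": force on a finger pad.
Only numpy, scipy, OpenCV 4.12 (cv2) and the standard library are available. Lean on these libraries where they do the work, as an engineer would, in place of code of your own. Each camera call takes 0.05 s, during which the arm holds its last target. There are 200 camera calls.

## Task

Tip the pebbles out of the filled clay pot into the open bay of the propagating case until every pebble lies in it, then stand the empty pot upright on the turntable tray again and let go of it. Then take the orange grip of the clear cover and slide the cover towards closed until you feel the ball catch drop into its notch; do not run past the notch, and finish still gripping the cover there so that I can lock it. Leave the other pots, the mister and the stone where they stand.

Things in the scene. Friction and masses are not known exactly. Their poses are not given: they have to be found in the camera images.
- pot: the terracotta pot that holds the pebbles, loose on the turntable: 64 mm high, outside diameter 62 mm over the upright collar (the top 17 mm), tapering below it from 57 mm to 43 mm at the foot; wall 4.5 mm, floor 5 mm thick; about 0.12 kg plus 0.06 kg of pebbles. Origin at the centre of its underside, z up through the mouth. The inside flares about 9 degrees a side, so the pebbles leave once it is tipped some 95 to 110 degrees
- pebble0: one of six knobbly pale pebbles, about 16 mm across, 10 g; origin at its centre; starts inside pot
- pebble1: one of six knobbly pale pebbles, about 16 mm across, 10 g; origin at its centre; starts inside pot
- pebble2: one of six knobbly pale pebbles, about 16 mm across, 10 g; origin at its centre; starts inside pot
- pebble3: one of six knobbly pale pebbles, about 16 mm across, 10 g; origin at its centre; starts inside pot
- pebble4: one of six knobbly pale pebbles, about 16 mm across, 10 g; origin at its centre; starts inside pot
- pebble5: one of six knobbly pale pebbles, about 16 mm across, 10 g; origin at its centre; starts inside pot
- pot_b: an empty clay pot of the same shape, on the turntable; origin at the centre of its underside; not to be disturbed
- pot_c: another empty clay pot of the same shape, on the turntable; origin at the centre of its underside; not to be disturbed
- turntable: round pale plastic turntable tray, 270 mm across, standing on the shelf; origin on its axis at the shelf surface; its flat top, where the pots stand 80 mm out from the axis and 120 degrees apart, is 19 mm above the origin. The top turns, stiffly, about the upright axis (0.12 N m)
- case: fixed propagating case with a black tray, 250 mm wide along its x and 425 mm long along its y (y from -225 to +200 mm). Origin at shelf level; z up. The half at negative y has seedlings under a fixed clear pane; the half at positive y is the open bay. Aluminium rails on the long sides, top at z = 83 mm; the cover slides on them towards +y
- bay (a point): centre of the floor of the open bay, 8 mm above the shelf. The bay is 222 mm along the case's x and 186 mm along its y; its walls, rails included, rise to 83 mm above the shelf. With the cover as found, the bay is open from the cover's leading edge (20 mm beyond the middle of the orange grip) to its far end wall, 93 mm beyond this point
- cover (a joint): travel of the clear sliding cover in m: 0 is pushed right back over the seedlings, 0.185 is fully closed over the bay; it grows as the cover moves along the case's +y. Needs about 2 N to slide, and about 15 N to be pushed out of the notch. The notch meets the ball at a joint value between 0.105 and 0.155, which varies: it is the y of catch_mark in the case's frame + 0.145
- cover_grip (a point): middle of the upright orange grip bar on the cover, 10 mm below the bar's top: bar 14 mm thick along the sliding direction (case y), 70 mm long across it (case x), 34 mm high above the pane, whose top is 24 mm below this point (the bar stands on a 3 mm foot plate 90 mm by 26 mm). It moves with the cover
- notch (a point): the notch in the outer edge of the cover's aluminium runner at the case's +x side, 9 mm wide and 2 mm deep as the ball feels it, with a red mark beside it on the pane; it moves with the cover. The ball is seated when this point is level with catch_mark along the case's y
- catch_mark (a point): the spring ball (12 mm across) of the ball catch, a black block with a red line on top, 30 mm long, clamped on the outside of the case's +x rail; the block's place along the rail differs from one start to the next and must not be shifted. The ball presses on the runner with about 4 N all along the travel and starts to drop into the notch, pulling the cover along with a few N, 4.5 mm before the two are level
- mister: plastic plant mister, 80 mm across and 183 mm high, standing on the shelf; origin at the centre of its underside; not to be disturbed
- stone: rounded grey stone, 66 mm across and 40 mm high, on the shelf; origin at the centre of its underside; not to be disturbed

How it is judged:
By the outcome, as a careful person would: the job done as asked, in the order asked, and still so for the second after the job is handed in, while the arm keeps its last pose, push and grip.
It also fails if it takes over 72 s, if anything falls off the work surface, if the arm or the gripper's body presses on something with over 40 N, if the wrist force passes 120 N, or if a joint passes its speed limit or range.

## Working session

There is one attempt and no reset: what is moved stays moved. The work goes in short steps, Python scripts to look and compute and a tool call to move; the robot and the scene stay as the last step left them, time stands still between calls to the robot, and variables do not carry over. Pictures are saved under pics/ and viewed, at most 13 in all, crops included, and the job is handed in when it is done.

Besides the shell and the picture viewer there is one more tool, called after "Emit:" as name([rows], argument=value, ...), one row to a line, values as JSON. servo_tool: Moves the arm, as the interface text tells. Its arguments: {"type":"object","properties":{"commands":{"type":"array"},"newtons":{"type":"number"}},"required":["commands"]}

```bash
mkdir -p pics; ls; cat > h.py <<'E'
import numpy as np, cv2
from station import manip
from scipy.spatial.transform import Rotation as Ro
def save(c,n): cv2.imwrite('pics/'+n+'.png',cv2.cvtColor(c['frame'],cv2.COLOR_RGB2BGR))
def rot(o): q=o['eef_rot']; return Ro.from_quat([q[1],q[2],q[3],q[0]])
def world(c,p,o=None):
    p=np.array(p)
    if 'mount' in c:
        q=c['mount']@np.append(p,1); return rot(o).apply(q[:3])+o['eef_pos']
    return np.array(c['R']).T@(p-c['t'])
def pix(c,uv,z):
    K=c['intrinsics'];R=np.array(c['R']);t=np.array(c['t']);C=-R.T@t
    d=R.T@np.linalg.inv(K)@[uv[0],uv[1],1]; return C+d*(z-C[2])/d[2]
def proj(c,X):
    q=np.array(c['R'])@X+c['t']; k=c['intrinsics']@q; return k[:2]/k[2]
E
python3 - <<'E'
from h import *
np.set_printoptions(precision=3,suppress=True)
for n in ['scene','side','wrist']:
    o=manip.get_obs(); c=manip.camera(n); save(c,n+'0')
    for t in ['pot','pebble0','turntable','case','cover','cover_grip','notch','catch_mark','mister','stone']:
        for d in manip.search_frame(t,c)[:4]:
            if d['p']>.2: print(n,t,round(d['p'],2),world(c,d['centre'],o))
print(o)
E
```

```text
pics
scene pot 0.94 [0.539 0.161 0.068]
scene pot 0.87 [0.48  0.296 0.065]
scene pot 0.83 [0.617 0.277 0.069]
scene turntable 0.69 [0.552 0.247 0.016]
scene turntable 0.45 [ 0.708 -0.042  0.037]
scene case 0.58 [ 0.516 -0.244  0.077]
scene cover 0.88 [ 0.524 -0.325  0.091]
scene cover 0.68 [0.549 0.247 0.018]
scene cover 0.63 [0.777 0.088 0.115]
scene cover_grip 0.59 [ 0.526 -0.325  0.087]
scene notch 0.75 [ 0.522 -0.323  0.09 ]
scene catch_mark 0.58 [ 0.647 -0.235  0.093]
scene mister 0.88 [0.772 0.089 0.115]
scene stone 0.68 [ 0.71  -0.04   0.037]
side pot 0.8 [0.479 0.281 0.068]
side pot 0.78 [0.54  0.145 0.062]
side pot 0.69 [0.619 0.264 0.068]
side pebble0 0.23 [ 0.51  -0.339  0.09 ]
side turntable 0.81 [0.529 0.214 0.019]
side turntable 0.74 [ 0.516 -0.339  0.088]
side case 0.79 [ 0.502 -0.351  0.079]
side cover 0.79 [ 0.52  -0.338  0.089]
side cover_grip 0.72 [ 0.509 -0.342  0.088]
side notch 0.98 [ 0.512 -0.338  0.091]
side catch_mark 0.7 [ 0.652 -0.255  0.1  ]
side catch_mark 0.58 [ 0.498 -0.352  0.074]
side mister 0.97 [0.751 0.044 0.103]
side mister 0.25 [0.48  0.282 0.065]
side stone 0.74 [ 0.709 -0.065  0.033]
wrist pot 0.73 [ 0.445 -0.313  0.086]
wrist pot 0.48 [0.52  0.175 0.029]
wrist turntable 0.83 [0.486 0.185 0.019]
wrist case 0.83 [ 0.428 -0.253  0.052]
wrist cover 0.78 [ 0.446 -0.316  0.092]
wrist cover_grip 0.76 [ 0.447 -0.315  0.086]
wrist notch 0.72 [ 0.449 -0.318  0.087]
wrist notch 0.66 [0.522 0.178 0.035]
{'time_s': 1.1, 'joints': array([1.02 , 0.104, 0.097, 1.564, 0.   , 1.353]), 'qvel': array([ 0.001,  0.   ,  0.001, -0.   ,  0.001, -0.003]), 'joint_efforts': array([  0.001, -55.679,  50.376,   0.001,  -0.   ,  -0.   ]), 'eef_pos': array([0.196, 0.567, 0.231]), 'eef_rot': array([-0.   ,  0.166,  0.986,  0.   ]), 'contact_force': array([ 0.03 , -0.36 ,  0.106]), 'ft_torque': array([-0.009,  0.019,  0.001]), 'gripper_force': 0.0, 'grip_width': 0.08528757193293542}
```

View pics/scene0.png

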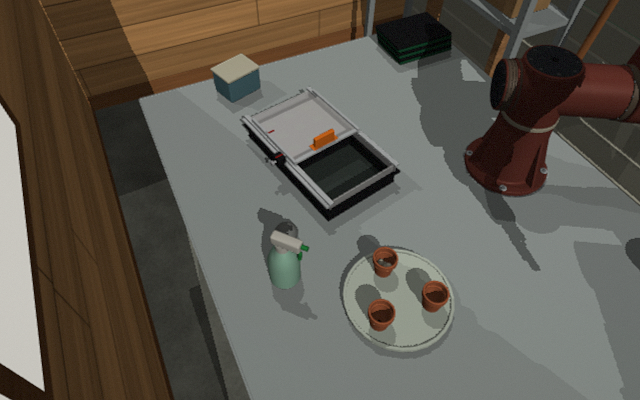

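View pics/side0.png

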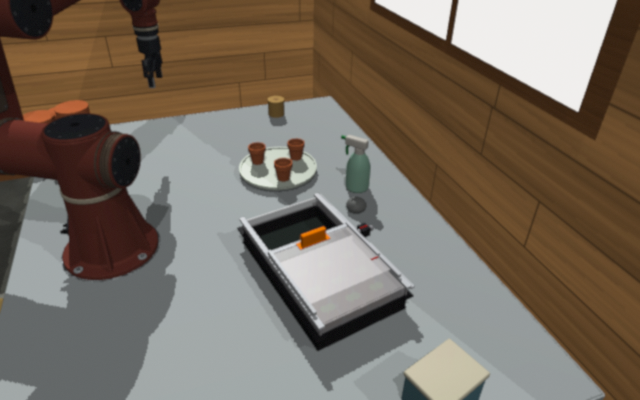

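The scene picture shows three pots on the tray at (385,262), (435,296) and (381,315), with the one at (385,262) seeming to hold pebbles. The grip is at (324,140), the catch at (277,156) and the notch's red mark at (270,130). The side picture agrees: grip (313,237), catch (364,229), notch mark (375,258), stone (356,204).

```bash
python3 - <<'E'
import cv2,numpy as np
a=cv2.imread('pics/scene0.png');b=cv2.imread('pics/side0.png')
p=cv2.resize(a[235:345,335:465],(520,440),interpolation=3)[:280*2]
q=cv2.resize(a[80:220,235:405],(680,560),interpolation=3)
cv2.imwrite('pics/c1.png',q)
r=cv2.resize(b[185:345,230:420],(760,640),interpolation=3)[:600]
out=np.zeros((440,800,3),np.uint8);out[:, :520]=p
s=cv2.resize(b[130:190,235:320],(280,198),interpolation=3);out[:198,520:]=s
cv2.imwrite('pics/c2.png',out)
E
```

```text
(no output)
```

View pics/c2.png

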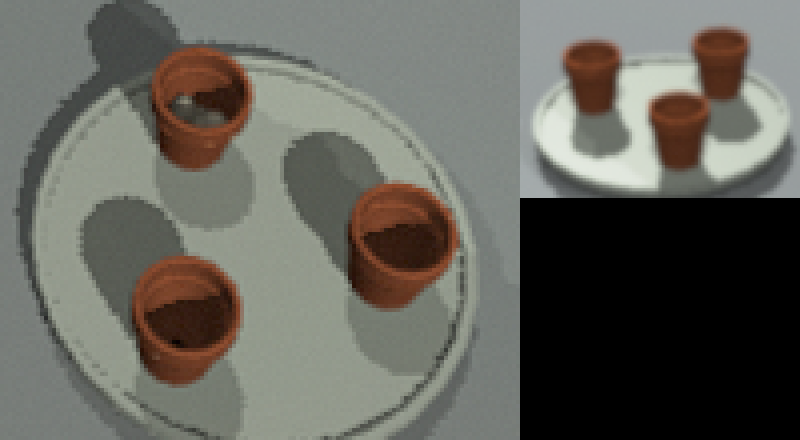

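View pics/c1.png

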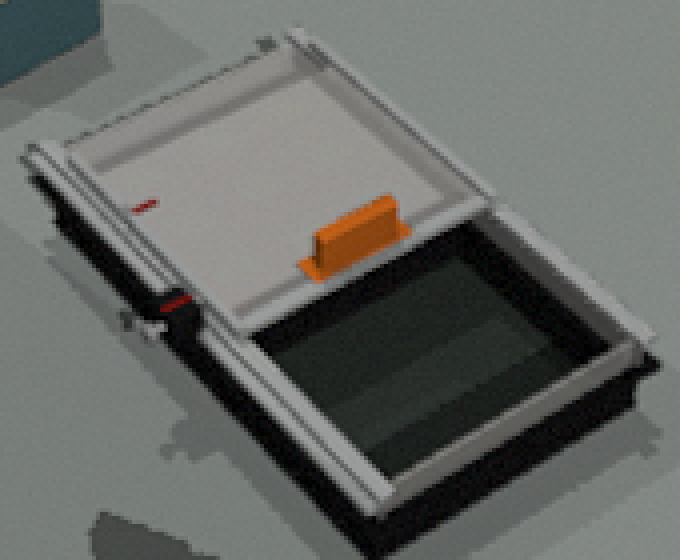

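The crops show pebbles only in the pot at scene pixel (385,259). In the second crop (offset 235,80, scale 4), the rail ends are at (33,152), (385,497) and (650,335). The catch line is at (175,303), the notch mark at (145,206) and the grip top at about (357,215).

```bash
python3 - <<'E'
from h import *
np.set_printoptions(precision=4,suppress=True)
c=manip.camera('scene')
f=lambda u,v,z: pix(c,(235+u/4,80+v/4),z)
A=f(33,152,.083);B=f(385,497,.083);D=f(650,335,.083);E=f(297,33,.083)
print('corners',A,B,D,E)
y=(B-A)/np.linalg.norm(B-A); print('len',np.linalg.norm(B-A),np.linalg.norm(B-D),np.degrees(np.arctan2(y[1],y[0])),np.degrees(np.arctan2(*(D-E)[1::-1])), np.degrees(np.arctan2(*(B-D)[1::-1])))
for nm,p,z in [('catch',(175,303),.095),('nmark',(145,206),.085),('gripTop',(357,215),.115),('gripTopL',(316,235),.115),('gripTopR',(395,198),.115),('cover edge L',(240,330),.085),('cover edge R',(490,205),.085)]: print(nm,f(*p,z))
print('camera pos',-np.array(c['R']).T@c['t'])
g=lambda u,v,z: pix(c,(335+u/4,235+v/4),z)
for nm,p in [('pot',(201,90)),('b',(404,228)),('c',(187,302))]:
  print(nm,g(*p,.083))
# orange hue blob
E
```

```text
corners [ 0.6792 -0.4556  0.083 ] [ 0.5862 -0.0364  0.083 ] [ 0.3492 -0.0853  0.083 ] [ 0.432  -0.5004  0.083 ]
len 0.42938521662824397 0.2419265949672198 102.51596286494846 101.28082309479584 11.647785870550043
catch [ 0.6466 -0.2486  0.095 ]
nmark [ 0.6246 -0.3604  0.085 ]
gripTop [ 0.499  -0.2552  0.115 ]
gripTopL [ 0.535  -0.2493  0.115 ]
gripTopR [ 0.4658 -0.2594  0.115 ]
cover edge L [ 0.612  -0.2135  0.085 ]
cover edge R [ 0.3886 -0.25    0.085 ]
camera pos [0.9505 0.6146 1.0441]
pot [0.5419 0.1661 0.083 ]
b [0.484  0.2963 0.083 ]
c [0.6205 0.2812 0.083 ]
```

```bash
cat >> h.py <<'E'
def tool(az,down,roll=0):
    "tool pointing to azimuth az, `down` deg below horizontal; y horizontal-left at roll 0 (deg)"
    a,d=np.radians([az,down]); z=np.array([np.cos(a)*np.cos(d),np.sin(a)*np.cos(d),-np.sin(d)]); y=np.array([-np.sin(a),np.cos(a),0])
    return Ro.from_matrix(np.c_[np.cross(y,z),y,z])*Ro.from_euler('z',roll,degrees=True)
def go(g,R,cur=None):
    "grasp point g, orientation R -> delta_pos, angular from commanded pose"
    if cur is None: o=manip.get_obs(); cur=(np.array(o['eef_pos']),rot(o))
    t=np.array(g)+R.apply([0,0,manip.pinch_z])
    d=cur[1].inv().apply(t-cur[0])/.06; w=np.degrees((cur[1].inv()*R).as_rotvec())/10
    print('delta_pos',d.round(3).tolist(),'angular',w.round(3).tolist()); return t,R
E
python3 - <<'E'
from h import *
print([a for a in dir(manip) if a[0]!='_'],manip.pinch_z)
R=tool(5,30); t=R.apply([0,0,1]); P=np.array([.542,.166,.075])
A=P-.1*t+[0,0,.1]
c=go(A,R); c=go(P-.1*t,R,c); go(P,R,c)
E
```

```text
['PlanningError', 'camera', 'close_job', 'get_obs', 'pinch_z', 'search_frame'] 0.0187
delta_pos [-6.563, -4.913, 0.261] angular [-1.259, -5.908, -2.182]
delta_pos [1.443, 0.0, 0.833] angular [0.0, 0.0, 0.0]
delta_pos [-0.0, -0.0, 1.667] angular [0.0, 0.0, 0.0]
```

Emit:
servo_tool([
  {"delta_pos": [-1.6,-1.2,0],"angular": [-0.31,-1.48,-0.55],"claw": 85},
  {"delta_pos": [-3.3,-2.5,0.1],"angular": [-0.63,-2.95,-1.09],"claw": 85},
  {"delta_pos": [-4.9,-3.7,0.2],"angular": [-0.94,-4.43,-1.64],"claw": 85},
  {"delta_pos": [-6.563,-4.913,0.261],"angular": [-1.259,-5.908,-2.182],"claw": 85},
  {"delta_pos": [-6.563,-4.913,0.261],"angular": [-1.259,-5.908,-2.182],"claw": 85},
  {"delta_pos": [-6.563,-4.913,0.261],"angular": [-1.259,-5.908,-2.182],"claw": 85},
  {"delta_pos": [-6.563,-4.913,0.261],"angular": [-1.259,-5.908,-2.182],"claw": 85},
  {"delta_pos": [-6.563,-4.913,0.261],"angular": [-1.259,-5.908,-2.182],"claw": 85},
  {"delta_pos": [-6.563,-4.913,0.261],"angular": [-1.259,-5.908,-2.182],"claw": 85},
  {"delta_pos": [-6.563,-4.913,0.261],"angular": [-1.259,-5.908,-2.182],"claw": 85},
  {"delta_pos": [-6.563,-4.913,0.261],"angular": [-1.259,-5.908,-2.182],"claw": 85},
  {"delta_pos": [-6.563,-4.913,0.261],"angular": [-1.259,-5.908,-2.182],"claw": 85},
])

```text
time_s: 3.2
eef_pos: [0.5688, 0.3081, 0.1922]
eef_rot: [0.49, -0.029, 0.871, 0.007]
contact_force: [-0.0, -0.0, -0.5]
grip_width: 0.0849
gripper_force: 0.0
```

```bash
python3 - <<'E'
from h import *
o=manip.get_obs(); print(o['time_s'],o['joints'].round(3),o['qvel'].round(3)); print(rot(o).as_matrix().round(3))
E
```

```text
3.2 [ 0.455 -0.841 -1.095  0.332 -0.345  0.201] [-0.36  -0.002  0.004 -0.048  0.316 -0.204]
[[-0.519 -0.058  0.853]
 [-0.045  0.998  0.04 ]
 [-0.854 -0.017 -0.52 ]]
```

```bash
cat >> h.py <<'E'
LO=np.array([-2.99,-.84,-1.1,-1.84,-1.51,-3.14]);HI=np.array([2.99,1.86,1.16,2.11,1.56,3.14])
r0,h0,L1,L2,L6,LAT=.066,.348,.192,.5,.305,.13
def Rfk(q): return tool(np.degrees(q[0]),np.degrees(q[1]-q[2]+q[3]))*Ro.from_euler('x',-q[4])*Ro.from_euler('z',q[5])
def fk(q):
    R=Rfk(q); c,s=np.cos(q[0]),np.sin(q[0]); f=r0+L1*np.sin(q[1])+L2*np.cos(q[1]-q[2])
    return np.array([c*f-s*LAT,s*f+c*LAT,h0+L1*np.cos(q[1])-L2*np.sin(q[1]-q[2])])+R.apply([0,0,L6]),R
from scipy.optimize import least_squares
def ik(g,R):
    "returns joints, tcp error (m+rad), min margin"
    t=np.array(g)+R.apply([0,0,manip.pinch_z])
    f=lambda q:(lambda k:np.r_[k[0]-t,.2*(k[1].inv()*R).as_rotvec()])(fk(q))
    best=None
    for s in ([.3,0,0,1,.5,0],[-.3,0,0,1,.5,1.5],[0,0,0,1,0,-1.5],[0,0,0,1,.8,2.5],[0,0,0,.5,.8,-2.5],[0,0,0,.5,-.8,1]):
        r=least_squares(f,s,bounds=(LO,HI))
        if best is None or r.cost<best.cost: best=r
    q=best.x; return q,np.linalg.norm(best.fun),np.min(np.minimum(q-LO,HI-q))
E
python3 - <<'E'
from h import *
np.set_printoptions(precision=3,suppress=True)
o=manip.get_obs();k=fk(o['joints']);print(k[0]-o['eef_pos'],(k[1].inv()*rot(o)).as_rotvec())
k=fk([1.02,.104,.097,1.564,0,1.353]);print(k[0]-[.196,.567,.231],k[1].as_quat())
P=np.array([.542,.166,.075]);Q=np.array([.488,-.154,.14])
for az in (40,60,80,100):
  for a in (20,30,40):
    R=tool(az,a);q,e,m=ik(P,R); q2,e2,m2=ik(P-.1*R.apply([0,0,1]),R)
    s=f'{az} {a} grasp e{e:.3f} m{m:.2f} q6 {q[5]:.2f} back e{e2:.3f} {m2:.2f} |'
    for roll in (150,-150):
      q,e,m=ik(Q,tool(az,a-15,roll)); s+=f' {roll} e{e:.3f} m{m:.2f} q6 {q[5]:.2f}'
    print(s)
E
```

```text
[-0.    -0.    -0.001] [ 0. -0.  0.]
[-0.     0.    -0.001] [ 0.166  0.986 -0.    -0.   ]
40 20 grasp e0.026 m0.00 q6 -0.67 back e0.066 0.00 | 150 e0.000 m0.08 q6 -0.27 -150 e0.000 m0.08 q6 0.77
40 30 grasp e0.033 m0.00 q6 -0.87 back e0.075 0.00 | 150 e0.000 m0.21 q6 0.16 -150 e0.000 m0.21 q6 1.20
40 40 grasp e0.027 m0.00 q6 -0.86 back e0.065 0.00 | 150 e0.000 m0.12 q6 0.47 -150 e0.000 m0.12 q6 1.51
60 20 grasp e0.000 m0.20 q6 -1.45 back e0.004 0.00 | 150 e0.013 m0.00 q6 -0.30 -150 e0.013 m0.00 q6 0.75
60 30 grasp e0.000 m0.13 q6 -1.39 back e0.012 0.00 | 150 e0.000 m0.12 q6 -0.14 -150 e0.000 m0.12 q6 0.91
60 40 grasp e0.000 m0.13 q6 -1.32 back e0.012 0.00 | 150 e0.000 m0.29 q6 0.09 -150 e0.000 m0.29 q6 1.14
80 20 grasp e0.000 m0.43 q6 -2.28 back e0.000 0.36 | 150 e0.042 m0.00 q6 -0.27 -150 e0.042 m0.00 q6 0.78
80 30 grasp e0.000 m0.56 q6 -2.03 back e0.000 0.51 | 150 e0.013 m0.00 q6 -0.23 -150 e0.013 m0.00 q6 0.82
80 40 grasp e0.000 m0.55 q6 -1.85 back e0.000 0.51 | 150 e0.000 m0.08 q6 -0.13 -150 e0.000 m0.08 q6 0.92
100 20 grasp e0.000 m0.25 q6 -2.64 back e0.000 0.07 | 150 e0.073 m0.00 q6 -0.28 -150 e0.073 m0.00 q6 0.76
100 30 grasp e0.000 m0.44 q6 -2.43 back e0.000 0.23 | 150 e0.044 m0.00 q6 -0.27 -150 e0.044 m0.00 q6 0.78
100 40 grasp e0.000 m0.59 q6 -2.26 back e0.000 0.37 | 150 e0.016 m0.00 q6 -0.24 -150 e0.016 m0.00 q6 0.81
```

```bash
python3 - <<'E'
from h import *
np.set_printoptions(precision=2,suppress=True)
P=np.array([.542,.166,.075]);R=tool(78,33);t=R.apply([0,0,1])
B=P-.1*t
print('B',B)
for g in (P,B,B+[0,0,.1],P+[0,0,.12]): print(ik(g,R))
c=go(B+[0,0,.1],R); c=go(B,R,c)
o=manip.get_obs(); R0=rot(o)
for s in (.25,.5,.75):
  Rm=R0*Ro.from_rotvec(s*(R0.inv()*R).as_rotvec()); g0=o['eef_pos']-R0.apply([0,0,.0187]); print('mid',s,ik(g0+s*(B+[0,0,.1]-g0),Rm))
u=R.inv().apply([0,0,1]); Q=np.array([.488,-.154,.165])
print('upright at Q')
for az in (20,30,40,50,60): print(az,ik(Q,tool(az,33)))
res=[]
for az in (0,15,30,45,60):
  for a in (0,10,20,30):
    for roll in (130,150,170):
      Rp=tool(az,a,roll); U=Rp.apply(u); tilt=np.degrees(np.arccos(U[2]))
      if 115<tilt<150:
        q,e,m=ik(Q,Rp)
        if e<.002 and m>.08: print(az,a,roll,'tilt',round(tilt),'U',U,'q',q,round(m,2))
E
```

```text
B [0.52 0.08 0.13]
(array([-0.4 ,  0.1 , -0.56,  1.2 ,  0.97, -1.92]), np.float64(3.2315539929220625e-12), np.float64(0.539173246796629))
(array([-0.57, -0.08, -0.62,  1.54,  0.9 , -2.18]), np.float64(3.2144480735937926e-12), np.float64(0.48422479073185964))
(array([-0.57, -0.34, -0.63,  1.78,  0.9 , -2.18]), np.float64(9.380482599634592e-13), np.float64(0.3306828799141279))
(array([-0.4 , -0.28, -0.65,  1.49,  0.97, -1.92]), np.float64(1.362203454339137e-12), np.float64(0.4524630315880148))
delta_pos [0.124, -3.441, -0.957] angular [-6.367, 0.076, -3.906]
delta_pos [1.398, -0.0, 0.908] angular [0.0, 0.0, 0.0]
mid 0.25 (array([ 0.21, -0.84, -1.  ,  0.58,  0.06, -0.12]), np.float64(0.05749414618569384), np.float64(1.1102230246251565e-16))
mid 0.5 (array([-0.28, -0.84, -1.04,  0.92,  0.86, -0.89]), np.float64(0.05035115095383463), np.float64(1.1102230246251565e-16))
mid 0.75 (array([-0.48, -0.84, -1.04,  1.36,  1.  , -1.54]), np.float64(0.011340523783335669), np.float64(1.1102230246251565e-16))
upright at Q
20 (array([-1.08, -0.78, -1.1 ,  1.34,  0.97, -1.57]), np.float64(0.04137715781
[... 611 characters left out ...]
 -0.47] 0.11
45 10 150 tilt 128 U [-0.17 -0.76 -0.62] q [-1.17 -0.04 -0.75  2.    1.15 -0.12] 0.11
45 10 170 tilt 136 U [-0.38 -0.58 -0.72] q [-1.17 -0.04 -0.75  2.    1.15  0.23] 0.11
45 20 150 tilt 120 U [-0.24 -0.83 -0.5 ] q [-1.15 -0.27 -0.84  1.77  1.07  0.21] 0.26
45 20 170 tilt 126 U [-0.46 -0.66 -0.59] q [-1.15 -0.27 -0.84  1.77  1.07  0.56] 0.26
45 30 170 tilt 116 U [-0.52 -0.73 -0.44] q [-1.1  -0.45 -0.89  1.63  0.97  0.82] 0.21
60 20 150 tilt 120 U [-0.02 -0.87 -0.5 ] q [-1.08  0.13 -0.46  1.96  0.92 -0.02] 0.15
60 20 170 tilt 126 U [-0.27 -0.76 -0.59] q [-1.08  0.13 -0.46  1.96  0.92  0.33] 0.15
60 30 170 tilt 116 U [-0.32 -0.84 -0.44] q [-1.05 -0.04 -0.52  1.8   0.85  0.54] 0.31
```

```bash
cat >> h.py <<'E'
def rows(cur,poses,claw):
    "poses (tcp,R) -> rows relative to cur"
    import json; out=[]; p=cur
    for t,R in poses:
        out.append({"delta_pos":(cur[1].inv().apply(t-cur[0])/.06).round(2).tolist(),"angular":(np.degrees((cur[1].inv()*R).as_rotvec())/10).round(2).tolist(),"claw":claw})
        print('  step mm %.0f deg %.1f tcp'%(1000*np.linalg.norm(t-p[0]),np.degrees((p[1].inv()*R).magnitude())),t.round(3)); p=(t,R)
    print(json.dumps(out))
def now(): o=manip.get_obs(); return np.array(o['eef_pos']),rot(o)
E
python3 - <<'E'
from h import *
np.set_printoptions(precision=2,suppress=True)
o=manip.get_obs(); c=manip.camera('wrist'); print(c['mount'])
P=np.array([.542,.166,.075]);R=tool(78,33,180);B=P-.1*R.apply([0,0,1])
q1,e,m=ik(B+[0,0,.1],R); print(q1,e,m)
q0=o['joints']; n=11
rows(now(),[fk(q0+(q1-q0)*(k/n)) for k in range(1,n+1)],85)
E
```

```text
[[ 0.   -0.95 -0.32  0.08]
 [ 1.    0.   -0.   -0.  ]
 [ 0.   -0.32  0.95 -0.14]
 [ 0.    0.    0.    1.  ]]
[-0.57 -0.34 -0.63  1.78  0.9   0.96] 4.11507440976336e-13 0.33068287990831835
  step mm 43 deg 9.9 tcp [0.57 0.28 0.16]
  step mm 39 deg 10.8 tcp [0.57 0.25 0.13]
  step mm 35 deg 11.6 tcp [0.56 0.23 0.11]
  step mm 29 deg 12.3 tcp [0.55 0.21 0.09]
  step mm 24 deg 13.0 tcp [0.53 0.19 0.09]
  step mm 20 deg 13.6 tcp [0.52 0.18 0.09]
  step mm 20 deg 14.2 tcp [0.51 0.17 0.1 ]
  step mm 23 deg 14.7 tcp [0.5  0.15 0.12]
  step mm 30 deg 15.1 tcp [0.5  0.14 0.15]
  step mm 39 deg 15.4 tcp [0.51 0.12 0.18]
  step mm 47 deg 15.7 tcp [0.53 0.1  0.22]
[{"delta_pos": [0.47, -0.43, 0.32], "angular": [-0.03, 0.87, 0.48], "claw": 85}, {"delta_pos": [0.92, -0.86, 0.5], "angular": [-0.03, 1.74, 1.12], "claw": 85}, {"delta_pos": [1.34, -1.26, 0.54], "angular": [-0.01, 2.6, 1.89], "claw": 85}, {"delta_pos": [1.68, -1.59, 0.45], "angular": [0.03, 3.44, 2.79], "claw": 85}, {"delta_pos": [1.92, -1.87, 0.27], "angular": [0.08, 4.24, 3.82], "claw": 85}, {"delta_pos": [2.01, -2.08, 0.03], "angular": [0.14, 5.0, 4.96], "claw": 85}, {"delta_pos": [1.95, -2.26, -0.24], "angular": [0.19, 5.7, 6.2], "claw": 85}, {"delta_pos": [1.71, -2.44, -0.49], "angular": [0.22, 6.34, 7.53], "claw": 85}, {"delta_pos": [1.31, -2.66, -0.71], "angular": [0.23, 6.91, 8.94], "claw": 85}, {"delta_pos": [0.78, -2.97, -0.87], "angular": [0.19, 7.4, 10.43], "claw": 85}, {"delta_pos": [0.14, -3.42, -0.96], "angular": [0.09, 7.81, 11.98], "claw": 85}]
```

```bash
python3 - <<'E'
from h import *
np.set_printoptions(precision=2,suppress=True)
o=manip.get_obs(); 
P=np.array([.542,.166,.075]);R=tool(78,33,180);B=P-.1*R.apply([0,0,1])
q1,e,m=ik(B+[0,0,.1],R); qv,e,m=ik([.5,.14,.28],tool(40,65,90)); print(qv,e,m)
q0=o['joints']; n=11
a=[fk(q0+(qv-q0)*(k/n)) for k in range(1,n+1)]
rows(now(),a,85); rows(a[-1],[fk(qv+(q1-qv)*(k/n)) for k in range(1,n+1)],85)
E
```

```text
[-0.15 -0.84 -0.7   1.48  0.31  0.75] 0.014738741785832489 5.440092820663267e-15
  step mm 19 deg 5.5 tcp [0.58 0.29 0.19]
  step mm 18 deg 5.8 tcp [0.58 0.27 0.19]
  step mm 18 deg 6.1 tcp [0.58 0.26 0.19]
  step mm 18 deg 6.4 tcp [0.58 0.24 0.19]
  step mm 18 deg 6.6 tcp [0.57 0.22 0.2 ]
  step mm 18 deg 6.9 tcp [0.57 0.2  0.2 ]
  step mm 19 deg 7.1 tcp [0.56 0.19 0.21]
  step mm 20 deg 7.3 tcp [0.55 0.18 0.22]
  step mm 20 deg 7.5 tcp [0.54 0.17 0.23]
  step mm 22 deg 7.7 tcp [0.53 0.15 0.25]
  step mm 23 deg 7.9 tcp [0.51 0.15 0.26]
[{"delta_pos": [-0.01, -0.29, 0.1], "angular": [0.01, 0.44, 0.34], "claw": 85}, {"delta_pos": [-0.02, -0.59, 0.15], "angular": [0.04, 0.87, 0.72], "claw": 85}, {"delta_pos": [-0.02, -0.88, 0.15], "angular": [0.07, 1.31, 1.14], "claw": 85}, {"delta_pos": [-0.02, -1.17, 0.1], "angular": [0.12, 1.75, 1.6], "claw": 85}, {"delta_pos": [-0.02, -1.45, -0.01], "angular": [0.17, 2.18, 2.1], "claw": 85}, {"delta_pos": [-0.04, -1.7, -0.17], "angular": [0.24, 2.6, 2.64], "claw": 85}, {"delta_pos": [-0.06, -1.94, -0.37], "angular": [0.31, 3.02, 3.21], "claw": 85},
[... 958 characters left out ...]
.35, 0.39], "angular": [-0.02, 1.17, 1.37], "claw": 85}, {"delta_pos": [-0.03, -0.43, 0.48], "angular": [-0.06, 1.55, 1.86], "claw": 85}, {"delta_pos": [-0.06, -0.48, 0.54], "angular": [-0.11, 1.92, 2.36], "claw": 85}, {"delta_pos": [-0.11, -0.53, 0.58], "angular": [-0.18, 2.29, 2.88], "claw": 85}, {"delta_pos": [-0.18, -0.55, 0.6], "angular": [-0.26, 2.66, 3.4], "claw": 85}, {"delta_pos": [-0.28, -0.57, 0.61], "angular": [-0.36, 3.02, 3.94], "claw": 85}, {"delta_pos": [-0.41, -0.58, 0.6], "angular": [-0.48, 3.38, 4.49], "claw": 85}, {"delta_pos": [-0.57, -0.58, 0.58], "angular": [-0.61, 3.73, 5.04], "claw": 85}, {"delta_pos": [-0.76, -0.58, 0.55], "angular": [-0.76, 4.07, 5.6], "claw": 85}]
```

Emit:
servo_tool([
  {"delta_pos": [-0.01,-0.29,0.1],"angular": [0.01,0.44,0.34],"claw": 85},
  {"delta_pos": [-0.02,-0.88,0.15],"angular": [0.07,1.31,1.14],"claw": 85},
  {"delta_pos": [-0.02,-1.17,0.1],"angular": [0.12,1.75,1.6],"claw": 85},
  {"delta_pos": [-0.02,-1.45,-0.01],"angular": [0.17,2.18,2.1],"claw": 85},
  {"delta_pos": [-0.04,-1.7,-0.17],"angular": [0.24,2.6,2.64],"claw": 85},
  {"delta_pos": [-0.06,-1.94,-0.37],"angular": [0.31,3.02,3.21],"claw": 85},
  {"delta_pos": [-0.11,-2.16,-0.61],"angular": [0.39,3.42,3.81],"claw": 85},
  {"delta_pos": [-0.18,-2.34,-0.88],"angular": [0.47,3.82,4.45],"claw": 85},
  {"delta_pos": [-0.28,-2.51,-1.19],"angular": [0.56,4.2,5.11],"claw": 85},
  {"delta_pos": [-0.42,-2.64,-1.5],"angular": [0.64,4.56,5.8],"claw": 85},
])

```text
time_s: 4.5
eef_pos: [0.5132, 0.1482, 0.2641]
eef_rot: [0.065, 0.412, 0.891, 0.18]
contact_force: [0.3, -0.3, -0.5]
grip_width: 0.0849
gripper_force: 0.0
```

```bash
python3 - <<'E'
from h import *
np.set_printoptions(precision=2,suppress=True)
o=manip.get_obs(); print(o['joints'],o['eef_pos'],o['time_s'])
P=np.array([.542,.166,.075]);R=tool(78,33,180);B=P-.1*R.apply([0,0,1])
q1,e,m=ik(B+[0,0,.1],R); q0=o['joints'];n=10
rows(now(),[fk(q0+(q1-q0)*(k/n)) for k in range(1,n+1)],85)
E
```

```text
[-0.15 -0.49 -0.42  1.41  0.31  0.76] [0.51 0.15 0.26] 4.5
  step mm 48 deg 6.5 tcp [0.56 0.14 0.26]
  step mm 16 deg 6.6 tcp [0.55 0.13 0.24]
  step mm 13 deg 6.7 tcp [0.54 0.13 0.23]
  step mm 11 deg 6.8 tcp [0.54 0.13 0.23]
  step mm 8 deg 7.0 tcp [0.53 0.12 0.22]
  step mm 6 deg 7.1 tcp [0.53 0.12 0.22]
  step mm 5 deg 7.2 tcp [0.52 0.12 0.22]
  step mm 5 deg 7.3 tcp [0.52 0.11 0.22]
  step mm 6 deg 7.3 tcp [0.53 0.11 0.22]
  step mm 9 deg 7.4 tcp [0.53 0.1  0.22]
[{"delta_pos": [-0.65, 0.39, 0.26], "angular": [0.01, 0.43, 0.48], "claw": 85}, {"delta_pos": [-0.6, 0.17, 0.4], "angular": [0.0, 0.86, 0.99], "claw": 85}, {"delta_pos": [-0.56, -0.02, 0.51], "angular": [-0.03, 1.28, 1.51], "claw": 85}, {"delta_pos": [-0.52, -0.17, 0.59], "angular": [-0.07, 1.69, 2.06], "claw": 85}, {"delta_pos": [-0.5, -0.3, 0.64], "angular": [-0.14, 2.1, 2.62], "claw": 85}, {"delta_pos": [-0.5, -0.4, 0.66], "angular": [-0.22, 2.51, 3.19], "claw": 85}, {"delta_pos": [-0.53, -0.47, 0.66], "angular": [-0.33, 2.9, 3.78], "claw": 85}, {"delta_pos": [-0.58, -0.52, 0.64], "angular": [-0.45, 3.29, 4.37], "claw": 85}, {"delta_pos": [-0.67, -0.56, 0.59], "angular": [-0.6, 3.68, 4.98], "claw": 85}, {"delta_pos": [-0.8, -0.59, 0.54], "angular": [-0.76, 4.06, 5.6], "claw": 85}]
```

Emit:
servo_tool([
  {"delta_pos": [-0.1,-0.1,0.1],"angular": [0.01,0.43,0.48],"claw": 85},
  {"delta_pos": [-0.2,-0.2,0.2],"angular": [0.0,0.86,0.99],"claw": 85},
  {"delta_pos": [-0.3,-0.25,0.3],"angular": [-0.03,1.28,1.51],"claw": 85},
  {"delta_pos": [-0.4,-0.3,0.4],"angular": [-0.07,1.69,2.06],"claw": 85},
  {"delta_pos": [-0.45,-0.35,0.5],"angular": [-0.14,2.1,2.62],"claw": 85},
  {"delta_pos": [-0.5,-0.4,0.6],"angular": [-0.22,2.51,3.19],"claw": 85},
  {"delta_pos": [-0.53,-0.47,0.6],"angular": [-0.33,2.9,3.78],"claw": 85},
  {"delta_pos": [-0.58,-0.52,0.6],"angular": [-0.45,3.29,4.37],"claw": 85},
  {"delta_pos": [-0.67,-0.56,0.59],"angular": [-0.6,3.68,4.98],"claw": 85},
  {"delta_pos": [-0.8,-0.59,0.54],"angular": [-0.76,4.06,5.6],"claw": 85},
  {"delta_pos": [-0.8,-0.59,0.54],"angular": [-0.76,4.06,5.6],"claw": 85},
])

```text
time_s: 5.88
eef_pos: [0.5283, 0.099, 0.2176]
eef_rot: [-0.3, 0.683, 0.554, 0.37]
contact_force: [-0.2, -0.2, 0.6]
grip_width: 0.085
gripper_force: 0.0
```

```bash
python3 - <<'E'
from h import *
np.set_printoptions(precision=4,suppress=True)
o=manip.get_obs(); print(o['joints'].tolist(),o['eef_pos'].tolist(),o['time_s'])
q4=o['joints']
Q=np.array([[1.02,.104,.097,1.564,0,1.353],[.455,-.841,-1.095,.332,-.345,.201],[-.15,-.49,-.42,1.41,.31,.76],q4])
T=np.array([[.196,.567,.231],[.5688,.3081,.1922],[.5132,.1482,.2641],o['eef_pos']])
import h
def model(p,q):
    R=Rfk(q);c,s=np.cos(q[0]),np.sin(q[0]); d=q[1]-q[2]
    f=p[0]+p[2]*np.sin(q[1])+p[3]*np.cos(d)+p[4]*np.sin(d);
    return np.array([c*f-s*p[6],s*f+c*p[6],p[1]+p[2]*np.cos(q[1])-p[3]*np.sin(d)+p[4]*np.cos(d)])+R.apply([0,0,p[5]])
for fixed in (0,1):
  f=lambda p:np.r_[np.concatenate([model(p,q)-t for q,t in zip(Q,T)])*1000, 5*(p[0]) , 5*(p[4])]
  r=least_squares(f,[0,.15,.4,.5,0,.3,.13]); print(r.x,r.fun)
# pot look
c=manip.camera('wrist'); save(c,'w1')
for d in manip.search_frame('pot',c)[:4]: print(d['p'],world(c,d['centre'],o))
for d in manip.search_frame('pebble0',c)[:4]: print('peb',d['p'],world(c,d['centre'],o))
E
```

```text
[-0.5674950586288766, 0.030412440367911683, -0.285804032152006, 1.749638537632666, 0.9013526799931096, 0.9677575575071484] [0.5283219160264614, 0.0989664904922703, 0.21762668202704055] 5.875
[ 0.0096  0.3696  0.1992  0.5256 -0.0083  0.3289  0.125 ] [-11.664  -27.9501  -4.0797 -12.8353 -20.7192  -1.0247  27.1549  -1.931
   4.8993  28.0839   0.4927   0.205    0.0481  -0.0413]
[ 0.0096  0.3696  0.1992  0.5256 -0.0083  0.3289  0.125 ] [-11.664  -27.9501  -4.0797 -12.8353 -20.7192  -1.0247  27.1549  -1.931
   4.8993  28.0839   0.4927   0.205    0.0481  -0.0413]
0.98 [0.4833 0.2982 0.0671]
0.86 [0.5426 0.1736 0.0714]
peb 0.67 [0.5409 0.2256 0.0168]
peb 0.65 [0.5254 0.168  0.0482]
peb 0.46 [0.5371 0.1517 0.0498]
peb 0.44 [0.5477 0.1571 0.0391]
```

View pics/w1.png

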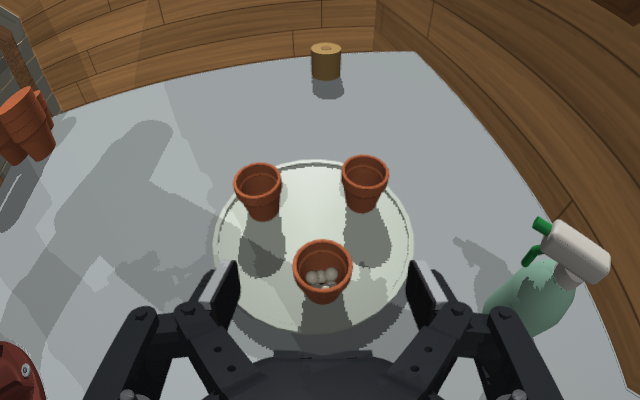

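The wrist picture shows the pebble pot centred at about (322,263), between the open fingers, with the two empty pots at (258,185) and (365,178) behind it.

```bash
cat >> h.py <<'E'
def wray(c,o,uv,z):
    K=c['intrinsics'];d=np.array([(uv[0]-K[0][2])/K[0][0],(uv[1]-K[1][2])/K[1][1]]);th=np.linalg.norm(d)
    v=np.r_[d/th*np.sin(th),np.cos(th)];M=np.array(c['mount']);v=rot(o).apply(M[:3,:3]@v);C=rot(o).apply(M[:3,3])+o['eef_pos']
    return C+v*(z-C[2])/v[2]
E
python3 - <<'E'
from h import *
np.set_printoptions(precision=4,suppress=True)
o=manip.get_obs(); c=manip.camera('wrist')
print('pot',wray(c,o,(322,262.5),.083),'L',wray(c,o,(293,262),.083),'R',wray(c,o,(351,262),.083),'far',wray(c,o,(322,240),.083),'near',wray(c,o,(322,285),.083))
q4=o['joints']
Q=np.array([[1.02,.104,.097,1.564,0,1.353],[.455,-.841,-1.095,.332,-.345,.201],[-.15,-.49,-.42,1.41,.31,.76],q4])
T=np.array([[.196,.567,.231],[.5688,.3081,.1922],[.5132,.1482,.2641],o['eef_pos']])
def model(p,q):
    R=Rfk(q);c,s=np.cos(q[0]),np.sin(q[0]); d=q[1]-q[2]; ph=d+q[3]
    f=p[0]+p[2]*np.sin(q[1])+p[3]*np.cos(d)+p[4]*np.sin(d)+p[7]*np.cos(ph)
    return np.array([c*f-s*p[6],s*f+c*p[6],p[1]+p[2]*np.cos(q[1])-p[3]*np.sin(d)+p[4]*np.cos(d)-p[7]*np.sin(ph)])+R.apply([0,0,p[5]])
for i,(q,t) in enumerate(zip(Q,T)):
    # wrist lateral coordinate
    c_,s_=np.cos(q[0]),np.sin(q[0]); z=Rfk(q).apply([0,0,1]); print(i,'lat',-s_*t[0]+c_*t[1],'sinj5',np.sin(q[4]), -s_*z[0]+c_*z[1])
f=lambda p:np.r_[np.concatenate([model(p,q)-t for q,t in zip(Q,T)])*1000, 5*(p[0]) , 5*(p[4])]
r=least_squares(f,[0,.15,.4,.5,0,.3,.13,0]); print(r.x,r.fun)
E
```

```text
pot [0.5413 0.1666 0.083 ] L [0.5124 0.1729 0.083 ] R [0.5704 0.161  0.083 ] far [0.5467 0.1929 0.083 ] near [0.5362 0.1422 0.083 ]
0 lat 0.1297353220576101 sinj5 0.0 1.3552527156068805e-20
1 lat 0.026788058689045324 sinj5 -0.33819667724779123 -0.33819667724779134
2 lat 0.22322752333557255 sinj5 0.3050586364434435 0.30505863644344344
3 lat 0.36737055096263127 sinj5 0.7839451070314254 0.7839451070314255
[-0.005   0.2983  0.3359  0.5555  0.0451  0.3038  0.1297  0.1374] [-0.1083 -0.1525  1.3267 -0.0768  0.1848 -0.0053  0.0712 -0.8084 -1.0554
  0.2946  0.4957 -0.266  -0.025   0.2255]
```

```bash
python3 - <<'E'
s=open('h.py').read()
s=s.replace("r0,h0,L1,L2,L6,LAT=.066,.348,.192,.5,.305,.13","r0,h0,L1,L2,L3,L6,LAT,L45=-.005,.2983,.3359,.5555,.0451,.3038,.1297,.1374")
s=s.replace("f=r0+L1*np.sin(q[1])+L2*np.cos(q[1]-q[2])","d=q[1]-q[2]; ph=d+q[3]; f=r0+L1*np.sin(q[1])+L2*np.cos(d)+L3*np.sin(d)+L45*np.cos(ph)")
s=s.replace("h0+L1*np.cos(q[1])-L2*np.sin(q[1]-q[2])]","h0+L1*np.cos(q[1])-L2*np.sin(d)+L3*np.cos(d)-L45*np.sin(ph)]")
open('h.py','w').write(s)
E
python3 - <<'E'
from h import *
np.set_printoptions(precision=2,suppress=True)
P=np.array([.5413,.1666,.0755]);R=tool(78,33,180);t=R.apply([0,0,1])
c=go(P-.09*t,R);c=go(P+.006*t,R); print(ik(P,R)); print(ik(P-.09*t,R))
# lift + transfer + pour feasibility
u=R.inv().apply([0,0,1])
for az in (20,35,50,65): print('up',az,ik([.5,-.15,.165],tool(az,33,180)))
for az in (0,20,35,50,65):
  for a in (0,10,20,30):
    for roll in (50,30,10):
      Rp=tool(az,a,roll); U=Rp.apply(u); tilt=np.degrees(np.arccos(U[2]))
      if 118<tilt<145:
        q,e,m=ik([.5,-.15,.165],Rp)
        if e<.002 and m>.08: print(az,a,roll,'tilt',round(tilt),'U',U,'q',q,round(m,2))
E
```

```text
delta_pos [-1.39, -0.034, 1.069] angular [-0.008, 0.019, 0.036]
delta_pos [-1.384, -0.032, 2.669] angular [-0.008, 0.019, 0.036]
(array([-0.4 ,  0.1 , -0.48,  1.27,  0.97,  1.23]), np.float64(1.5297519157910351e-12), np.float64(0.5926040987734222))
(array([-0.55,  0.12, -0.39,  1.54,  0.91,  0.99]), np.float64(2.3369335779034458e-14), np.float64(0.5676628665076846))
up 20 (array([-1.07, -0.81, -1.03,  1.12,  0.98,  1.85]), np.float64(1.6264570532254498e-11), np.float64(0.032042559342031374))
up 35 (array([-1.07, -0.33, -0.7 ,  1.37,  0.99,  1.37]), np.float64(2.7176861627416895e-12), np.float64(0.4000355124926508))
up 50 (array([-1.04,  0.02, -0.41,  1.61,  0.91,  0.99]), np.float64(1.222278771140278e-13), np.float64(0.4955517332042374))
up 65 (array([-0.99,  0.28, -0.15,  1.81,  0.8 ,  0.73]), np.float64(4.63301071402512e-13), np.float64(0.29767509589808094))
35 10 30 tilt 128 U [-0.78 -0.04 -0.62] q [-1.18  0.15 -0.56  1.74  1.29 -1.95] 0.27
35 10 10 tilt 136 U [-0.64 -0.27 -0.72] q [-1.18  0.15 -0.56  1.74  1.29 -2.3 ] 0.27
35 20 30 tilt 120 U [-0.86 -0.09 -0.5 ] q [-1.14 -0.12 -0.66  1.5   1.18 -1.55] 0.38
35 20 10 tilt 126 U [-0.73 -0.34 -0.59] q [-1.14 -0.12 -0.66  1.5   1.18 -1.89] 0.38
50 10 30 tilt 128 U [-0.75 -0.24 -0.62] q [-1.12  0.46 -0.25  2.02  1.11 -2.25] 0.09
50 10 10 tilt 136 U [-0.55 -0.43 -0.72] q [-1.12  0.46 -0.25  2.02  1.11 -2.6 ] 0.09
50 20 30 tilt 120 U [-0.81 -0.31 -0.5 ] q [-1.1   0.25 -0.34  1.81  1.05 -1.94] 0.3
50 20 10 tilt 126 U [-0.62 -0.51 -0.59] q [-1.1   0.25 -0.34  1.81  1.05 -2.29] 0.3
65 20 30 tilt 120 U [-0.7  -0.51 -0.5 ] q [-1.03  0.5  -0.06  2.01  0.89 -2.15] 0.1
65 20 10 tilt 126 U [-0.47 -0.66 -0.59] q [-1.03  0.5  -0.06  2.01  0.89 -2.5 ] 0.1
```

Emit:
servo_tool([
  {"delta_pos": [-0.4,0,0.3],"angular": [0,0.02,0.04],"claw": 85},
  {"delta_pos": [-0.8,-0.02,0.6],"angular": [0,0.02,0.04],"claw": 85},
  {"delta_pos": [-1.2,-0.03,0.9],"angular": [0,0.02,0.04],"claw": 85},
  {"delta_pos": [-1.385,-0.03,1.1],"angular": [0,0.02,0.04],"claw": 85},
  {"delta_pos": [-1.385,-0.03,1.3],"angular": [0,0.02,0.04],"claw": 85},
  {"delta_pos": [-1.385,-0.03,1.6],"angular": [0,0.02,0.04],"claw": 85},
  {"delta_pos": [-1.385,-0.03,1.9],"angular": [0,0.02,0.04],"claw": 85},
  {"delta_pos": [-1.385,-0.03,2.2],"angular": [0,0.02,0.04],"claw": 85},
  {"delta_pos": [-1.385,-0.03,2.5],"angular": [0,0.02,0.04],"claw": 85},
  {"delta_pos": [-1.385,-0.03,2.67],"angular": [0,0.02,0.04],"claw": 85},
  {"delta_pos": [-1.385,-0.03,2.67],"angular": [0,0.02,0.04],"claw": 85},
])

```text
time_s: 7.45
eef_pos: [0.5454, 0.1875, 0.0619]
eef_rot: [-0.302, 0.683, 0.552, 0.371]
contact_force: [0.3, -0.7, -0.4]
grip_width: 0.085
gripper_force: 0.0
```

```bash
python3 - <<'E'
from h import *
o=manip.get_obs(); c=manip.camera('wrist'); save(c,'w2'); c=manip.camera('side');
a=cv2.imread('pics/w2.png'); b=cv2.cvtColor(c['frame'],cv2.COLOR_RGB2BGR)
out=np.zeros((400,800,3),np.uint8); out[:,:400]=a[:,120:520]; out[:300,400:]=cv2.resize(b[90:210,210:370],(400,300),interpolation=3); cv2.imwrite('pics/w2b.png',out)
E
```

```text
(no output)
```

View pics/w2b.png

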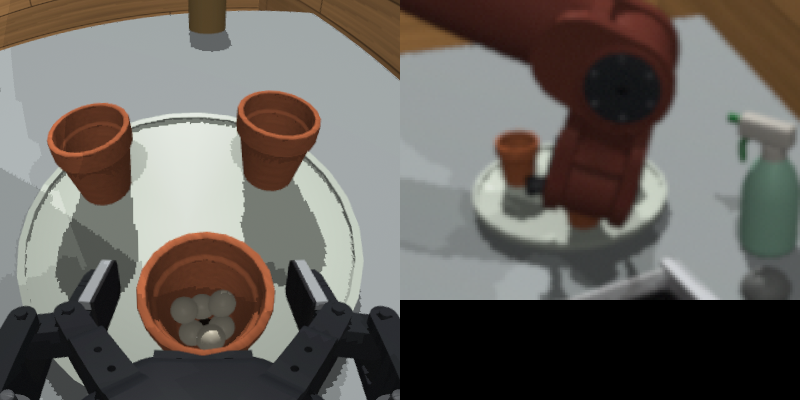

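The pot stands centred between the pads, with all six pebbles visible inside it at about crop (205,315).

Emit:
servo_tool([
  {"delta_pos": [0,0,0],"angular": [0,0,0],"claw": 58},
  {"delta_pos": [0,0,0],"angular": [0,0,0],"claw": 58},
  {"delta_pos": [0,0,0],"angular": [0,0,0],"claw": 58},
  {"delta_pos": [0,0,0],"angular": [0,0,0],"claw": 58},
  {"delta_pos": [0,0,0],"angular": [0,0,0],"claw": 50},
  {"delta_pos": [0,0,0],"angular": [0,0,0],"claw": 50},
], newtons=45)

```text
time_s: 8.3
eef_pos: [0.5461, 0.1862, 0.0623]
eef_rot: [-0.301, 0.684, 0.551, 0.371]
contact_force: [-0.9, -3.4, 4.7]
grip_width: 0.0614
gripper_force: 47.9
```

```bash
python3 - <<'E'
from h import *
np.set_printoptions(precision=3,suppress=True)
o=manip.get_obs(); print(o['grip_width'],o['gripper_force'],o['contact_force'],o['eef_pos'])
cur=now(); g=cur[0]-cur[1].apply([0,0,.0187]); print('g',g)
P=np.array([.5413,.1666,.0755]); off=cur[1].inv().apply(P-cur[0]); print('off tool',off)
Rl=cur[1]; a=(cur[0]+[0,0,.12],Rl); print((cur[1].inv().apply([0,0,.12])/.06).round(3))
R2=tool(40,33,180); e2=np.array([.505,-.148,.165])
q0,_,_=ik(g+[0,0,.12],Rl); q1,e,m=ik(e2,R2); print(q0,q1,e,m)
rows(a,[(lambda s:(a[0]+s*(e2+R2.apply([0,0,.0187])-a[0]), tool(78-38*s,33,180)))(k/11) for k in range(1,12)],50)
for k in range(0,12,2): s=k/11; print(ik(g+[0,0,.12]+s*(e2-g-[0,0,.12]),tool(78-38*s,33,180))[1:])
E
```

```text
0.06140451053160617 47.92805820383364 [-0.91  -3.419  4.745] [0.546 0.186 0.062]
g [0.543 0.171 0.072]
off tool [ 0.    -0.001 -0.024]
[ 1.68  -0.005 -1.086]
[-0.392 -0.041 -0.403  1.482  0.972  1.247] [-1.052 -0.199 -0.599  1.438  0.971  1.25 ] 1.68628928270816e-14 0.5013754005649511
  step mm 30 deg 3.3 tcp [0.543 0.157 0.18 ]
  step mm 30 deg 3.5 tcp [0.541 0.127 0.177]
  step mm 30 deg 3.5 tcp [0.538 0.098 0.175]
  step mm 30 deg 3.5 tcp [0.536 0.068 0.172]
  step mm 30 deg 3.5 tcp [0.533 0.039 0.17 ]
  step mm 30 deg 3.5 tcp [0.53  0.009 0.167]
  step mm 30 deg 3.5 tcp [ 0.528 -0.02   0.165]
  step mm 30 deg 3.5 tcp [ 0.525 -0.05   0.162]
  step mm 30 deg 3.5 tcp [ 0.522 -0.079  0.16 ]
  step mm 30 deg 3.5 tcp [ 0.52  -0.108  0.157]
  step mm 30 deg 3.5 tcp [ 0.517 -0.138  0.155]
[{"delta_pos": [-0.3, 0.06, -0.39], "angular": [-0.29, -0.01, 0.17], "claw": 50}, {"delta_pos": [-0.6, 0.12, -0.78], "angular": [-0.58, -0.01, 0.36], "claw": 50}, {"delta_pos": [-0.9, 0.18, -1.17], "angular": [-0.87, -0.01, 0.54], "claw": 50}, {"delta_pos": [-1.2, 0.24, -1.55], "angular": [-1.16, -0.01,
[... 295 characters left out ...]
, "angular": [-2.32, -0.01, 1.48], "claw": 50}, {"delta_pos": [-2.7, 0.54, -3.5], "angular": [-2.61, -0.01, 1.67], "claw": 50}, {"delta_pos": [-3.0, 0.6, -3.89], "angular": [-2.9, -0.01, 1.86], "claw": 50}, {"delta_pos": [-3.31, 0.66, -4.27], "angular": [-3.19, -0.01, 2.05], "claw": 50}]
(np.float64(1.4965665178055804e-10), np.float64(0.5900128528118774))
(np.float64(5.695145167051376e-12), np.float64(0.5924441216625819))
(np.float64(5.1674601620604023e-11), np.float64(0.5671646786241182))
(np.float64(7.759938454233133e-11), np.float64(0.5309505165471957))
(np.float64(1.0974998302405574e-11), np.float64(0.5103277631924474))
(np.float64(1.5293686105496025e-14), np.float64(0.5020214656029394))
```

Emit:
servo_tool([
  {"delta_pos": [0.1,0,-0.065],"angular": [0,0,0],"claw": 50},
  {"delta_pos": [0.4,0,-0.26],"angular": [0,0,0],"claw": 50},
  {"delta_pos": [0.8,0,-0.52],"angular": [0,0,0],"claw": 50},
  {"delta_pos": [1.2,0,-0.78],"angular": [0,0,0],"claw": 50},
  {"delta_pos": [1.55,0,-1.0],"angular": [0,0,0],"claw": 50},
  {"delta_pos": [1.68,0,-1.086],"angular": [0,0,0],"claw": 50},
  {"delta_pos": [1.68,0,-1.086],"angular": [0,0,0],"claw": 50},
])

```text
time_s: 9.18
eef_pos: [0.546, 0.1865, 0.1816]
eef_rot: [-0.301, 0.684, 0.552, 0.371]
contact_force: [-0.3, -0.3, -2.7]
grip_width: 0.0615
gripper_force: 49.0
```

Emit:
servo_tool([
  {"delta_pos": [-0.15,0.03,-0.2],"angular": [-0.15,0,0.09],"claw": 50},
  {"delta_pos": [-0.45,0.09,-0.59],"angular": [-0.43,-0.01,0.26],"claw": 50},
  {"delta_pos": [-0.9,0.18,-1.17],"angular": [-0.87,-0.01,0.54],"claw": 50},
  {"delta_pos": [-1.2,0.24,-1.55],"angular": [-1.16,-0.01,0.73],"claw": 50},
  {"delta_pos": [-1.5,0.3,-1.94],"angular": [-1.45,-0.01,0.92],"claw": 50},
  {"delta_pos": [-1.8,0.36,-2.33],"angular": [-1.74,-0.01,1.11],"claw": 50},
  {"delta_pos": [-2.1,0.42,-2.72],"angular": [-2.03,-0.01,1.3],"claw": 50},
  {"delta_pos": [-2.4,0.48,-3.11],"angular": [-2.32,-0.01,1.48],"claw": 50},
  {"delta_pos": [-2.7,0.54,-3.5],"angular": [-2.61,-0.01,1.67],"claw": 50},
  {"delta_pos": [-3.0,0.6,-3.89],"angular": [-2.9,-0.01,1.86],"claw": 50},
  {"delta_pos": [-3.2,0.64,-4.15],"angular": [-3.1,-0.01,2.0],"claw": 50},
  {"delta_pos": [-3.31,0.66,-4.27],"angular": [-3.19,-0.01,2.05],"claw": 50},
])

```text
time_s: 10.68
eef_pos: [0.5165, -0.1383, 0.1534]
eef_rot: [-0.163, 0.827, 0.3, 0.448]
contact_force: [-0.1, 0.4, -2.0]
grip_width: 0.0614
gripper_force: 49.4
```

```bash
python3 - <<'E'
from h import *
np.set_printoptions(precision=3,suppress=True)
o=manip.get_obs(); print(o['time_s'],o['joints'],o['grip_width'],o['gripper_force'],o['contact_force'])
cur=now(); g=cur[0]-cur[1].apply([0,0,.0187]); print('g',g)
Rp=tool(35,10,30); rv=(cur[1].inv()*Rp).as_rotvec(); print(np.degrees(rv))
g2=np.array([.505,-.145,.15]); u=tool(78,33,180).inv().apply([0,0,1])
poses=[]
for k in range(1,19):
    s=k/18; R=cur[1]*Ro.from_rotvec(s*rv); gg=g+s*(g2-g); poses.append((gg+R.apply([0,0,.0187]),R)); U=R.apply(u)
    q,e,m=ik(gg,R); print(k,'tilt',np.degrees(np.arccos(U[2])).round(),U,'e',round(e,4),'m',round(m,2))
rows(cur,poses,50)
c=manip.camera('wrist'); save(c,'w3')
E
```

```text
10.675 [-1.051 -0.199 -0.602  1.432  0.97   1.255] 0.06139275079192999 49.379787378857145 [-0.104  0.354 -2.041]
g [ 0.505 -0.148  0.164]
[ -31.429    2.062 -145.543]
1 tilt 8.0 [-0.089  0.1    0.991] e 0.0 m 0.46
2 tilt 15.0 [-0.182  0.193  0.964] e 0.0 m 0.41
3 tilt 23.0 [-0.278  0.277  0.92 ] e 0.0 m 0.37
4 tilt 31.0 [-0.372  0.352  0.859] e 0.0 m 0.34
5 tilt 38.0 [-0.464  0.414  0.783] e 0.0 m 0.3
6 tilt 46.0 [-0.552  0.463  0.693] e 0.0 m 0.27
7 tilt 54.0 [-0.634  0.499  0.591] e 0.0 m 0.25
8 tilt 61.0 [-0.707  0.519  0.48 ] e 0.0 m 0.23
9 tilt 69.0 [-0.771  0.524  0.362] e 0.0 m 0.22
10 tilt 76.0 [-0.824  0.513  0.238] e 0.0 m 0.21
11 tilt 84.0 [-0.866  0.488  0.112] e 0.0 m 0.22
12 tilt 91.0 [-0.894  0.448 -0.013] e 0.0 m 0.24
13 tilt 98.0 [-0.909  0.393 -0.136] e 0.0 m 0.27
14 tilt 105.0 [-0.911  0.327 -0.253] e 0.0 m 0.27
15 tilt 111.0 [-0.898  0.248 -0.362] e 0.0 m 0.25
16 tilt 117.0 [-0.873  0.161 -0.461] e 0.0 m 0.25
17 tilt 123.0 [-0.834  0.065 -0.548] e 0.0 m 0.25
18 tilt 128.0 [-0.783 -0.036 -0.621] e 0.0 m 0.25
  step mm 1 deg 8.3 tcp [ 0.517 -0.139  0.153]
  step mm 
[... 1547 characters left out ...]
8], "angular": [-1.75, 0.11, -8.09], "claw": 50}, {"delta_pos": [-0.03, 0.04, 0.08], "angular": [-1.92, 0.13, -8.89], "claw": 50}, {"delta_pos": [-0.03, 0.04, 0.09], "angular": [-2.1, 0.14, -9.7], "claw": 50}, {"delta_pos": [-0.03, 0.03, 0.1], "angular": [-2.27, 0.15, -10.51], "claw": 50}, {"delta_pos": [-0.03, 0.02, 0.1], "angular": [-2.44, 0.16, -11.32], "claw": 50}, {"delta_pos": [-0.04, 0.02, 0.11], "angular": [-2.62, 0.17, -12.13], "claw": 50}, {"delta_pos": [-0.04, 0.01, 0.12], "angular": [-2.79, 0.18, -12.94], "claw": 50}, {"delta_pos": [-0.04, -0.0, 0.13], "angular": [-2.97, 0.19, -13.75], "claw": 50}, {"delta_pos": [-0.05, -0.01, 0.13], "angular": [-3.14, 0.21, -14.55], "claw": 50}]
```

View pics/w3.png

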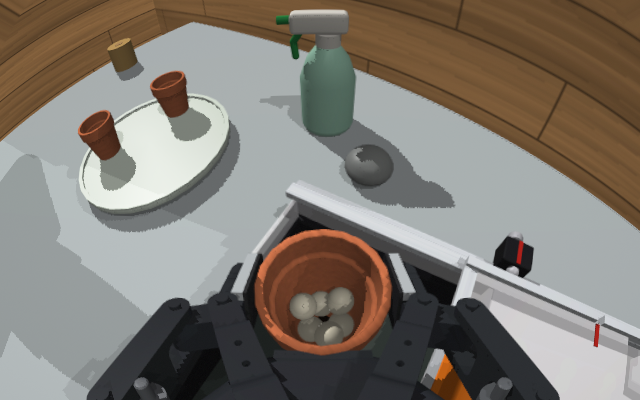

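The wrist picture shows the pot held upright over the open bay at about (325,290). The pebbles are still inside, with the catch at (515,255) and the notch mark at (597,335) to the right.

Emit:
servo_tool([
  {"delta_pos": [-0.01,0.01,0.01],"angular": [-0.09,0.0,-0.4],"claw": 50},
  {"delta_pos": [-0.01,0.01,0.02],"angular": [-0.35,0.02,-1.62],"claw": 50},
  {"delta_pos": [-0.02,0.02,0.03],"angular": [-0.52,0.03,-2.43],"claw": 50},
  {"delta_pos": [-0.02,0.03,0.03],"angular": [-0.7,0.05,-3.23],"claw": 50},
  {"delta_pos": [-0.03,0.03,0.04],"angular": [-0.87,0.06,-4.04],"claw": 50},
  {"delta_pos": [-0.03,0.04,0.05],"angular": [-1.05,0.07,-4.85],"claw": 50},
  {"delta_pos": [-0.03,0.04,0.06],"angular": [-1.22,0.08,-5.66],"claw": 50},
  {"delta_pos": [-0.03,0.04,0.06],"angular": [-1.4,0.09,-6.47],"claw": 50},
  {"delta_pos": [-0.03,0.04,0.07],"angular": [-1.57,0.1,-7.28],"claw": 50},
  {"delta_pos": [-0.03,0.04,0.08],"angular": [-1.75,0.11,-8.09],"claw": 50},
  {"delta_pos": [-0.03,0.04,0.08],"angular": [-1.84,0.12,-8.5],"claw": 50},
  {"delta_pos": [-0.03,0.04,0.08],"angular": [-1.92,0.13,-8.89],"claw": 50},
])

```text
time_s: 12.22
eef_pos: [0.5208, -0.1365, 0.1495]
eef_rot: [0.319, 0.389, 0.718, 0.481]
contact_force: [-0.2, -0.1, -2.1]
grip_width: 0.0613
gripper_force: 49.4
```

Emit:
servo_tool([
  {"delta_pos": [0,0,0],"angular": [-0.1,0.01,-0.46],"claw": 50},
  {"delta_pos": [0,0,0],"angular": [-0.2,0.01,-0.92],"claw": 50},
  {"delta_pos": [0,0,0],"angular": [-0.3,0.02,-1.38],"claw": 50},
  {"delta_pos": [0,-0.01,0.01],"angular": [-0.4,0.03,-1.84],"claw": 50},
  {"delta_pos": [0,-0.02,0.02],"angular": [-0.5,0.03,-2.3],"claw": 50},
  {"delta_pos": [0,-0.02,0.02],"angular": [-0.6,0.04,-2.76],"claw": 50},
  {"delta_pos": [0,-0.03,0.03],"angular": [-0.7,0.05,-3.22],"claw": 50},
  {"delta_pos": [-0.01,-0.03,0.03],"angular": [-0.8,0.05,-3.7],"claw": 50},
  {"delta_pos": [-0.01,-0.04,0.04],"angular": [-0.92,0.06,-4.3],"claw": 50},
  {"delta_pos": [-0.01,-0.04,0.04],"angular": [-1.05,0.07,-4.9],"claw": 50},
  {"delta_pos": [-0.01,-0.05,0.05],"angular": [-1.22,0.08,-5.66],"claw": 50},
  {"delta_pos": [-0.01,-0.05,0.05],"angular": [-1.22,0.08,-5.66],"claw": 50},
])

```text
time_s: 13.72
eef_pos: [0.5231, -0.1369, 0.1455]
eef_rot: [0.541, -0.033, 0.765, 0.347]
contact_force: [-0.4, 0.3, -1.9]
grip_width: 0.0616
gripper_force: 49.4
```

```bash
python3 - <<'E'
from h import *
np.set_printoptions(precision=3,suppress=True)
o=manip.get_obs(); print(o['time_s'],o['joints'],o['grip_width'],o['contact_force'])
u=tool(78,33,180).inv().apply([0,0,1]);print('U',rot(o).apply(u))
out=np.zeros((600,800,3),np.uint8)
for i,n in enumerate(['scene','side','wrist']):
    c=manip.camera(n); b=cv2.cvtColor(c['frame'],cv2.COLOR_RGB2BGR)
    for d in manip.search_frame('pebble0',c)[:8]:
        if d['p']>.3: print(n,round(d['p'],2),world(c,d['centre'],o))
    if n=='scene': out[:300,:400]=cv2.resize(b[100:220,250:410],(400,300),interpolation=3)
    if n=='side': out[:300,400:]=cv2.resize(b[160:280,220:380],(400,300),interpolation=3)
    if n=='wrist': out[300:,:480]=cv2.resize(b,(480,300),interpolation=3)
cv2.imwrite('pics/p4.png',out)
E
```

```text
13.725 [-1.153  0.182 -0.557  1.669  1.309 -1.899] 0.061618395052880165 [-0.374  0.255 -1.942]
U [-0.784 -0.037 -0.62 ]
wrist 0.82 [ 0.481 -0.196  0.021]
wrist 0.78 [ 0.509 -0.177  0.019]
```

View pics/p4.png

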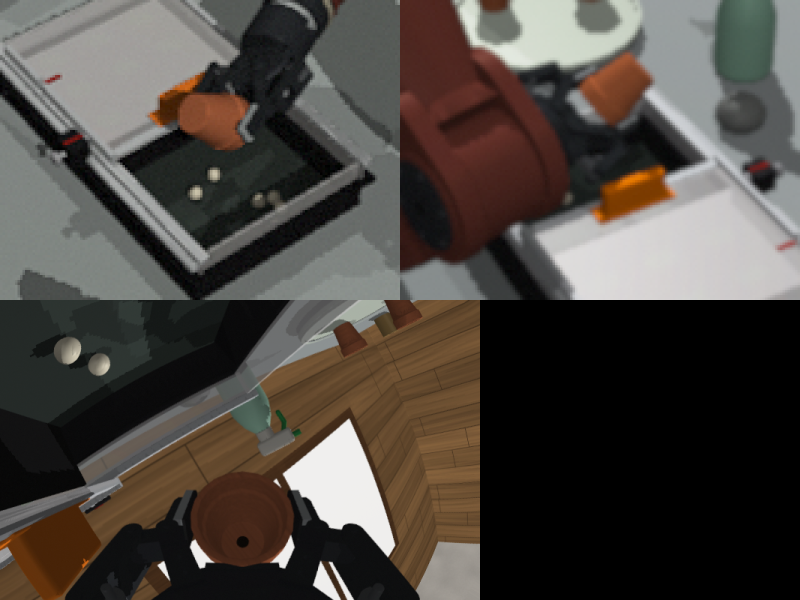

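The pot in the wrist view at (240,540) is empty. Scene crop shows at least four pebbles on the bay floor at (195,190), (214,174), (258,200), (272,198), and none outside.

```bash
python3 - <<'E'
from h import *
np.set_printoptions(precision=3,suppress=True)
cur=now(); g=cur[0]-cur[1].apply([0,0,.0187]); Rg=tool(78,33,180); T=np.array([.546,.1864,.0623]); gT=T-Rg.apply([0,0,.0187])+[0,0,.1]
rv=(cur[1].inv()*Rg).as_rotvec(); print(np.degrees(rv))
mid=g+[0.01,.02,.05]; N=17; poses=[]
for k in range(1,N+1):
    R=cur[1]*Ro.from_rotvec(k/N*rv); gg=g+(mid-g)*k/4 if k<=4 else mid+(gT-mid)*(k-4)/(N-4)
    q,e,m=ik(gg,R); print(k,gg,'e',round(e,4),'m',round(m,2),q); poses.append((gg+R.apply([0,0,.0187]),R))
rows(cur,poses[:11],50); rows(poses[10],poses[11:],50)
E
```

```text
[ 39.368  41.299 124.641]
1 [ 0.51  -0.143  0.162] e 0.0 m 0.28 [-1.137  0.006 -0.632  1.551  1.284 -1.558]
2 [ 0.513 -0.138  0.175] e 0.0 m 0.31 [-1.115 -0.133 -0.682  1.47   1.247 -1.262]
3 [ 0.515 -0.133  0.187] e 0.0 m 0.36 [-1.09  -0.234 -0.702  1.43   1.201 -1.012]
4 [ 0.518 -0.128  0.2  ] e 0.0 m 0.4 [-1.062 -0.298 -0.696  1.42   1.151 -0.801]
5 [ 0.52  -0.105  0.197] e 0.0 m 0.37 [-1.009 -0.382 -0.735  1.373  1.103 -0.568]
6 [ 0.522 -0.082  0.195] e 0.0 m 0.35 [-0.952 -0.437 -0.754  1.346  1.055 -0.358]
7 [ 0.524 -0.059  0.193] e 0.0 m 0.34 [-0.893 -0.465 -0.756  1.332  1.009 -0.165]
8 [ 0.526 -0.036  0.191] e 0.0 m 0.35 [-0.833 -0.469 -0.745  1.327  0.969  0.013]
9 [ 0.527 -0.013  0.189] e 0.0 m 0.38 [-0.772 -0.454 -0.723  1.329  0.934  0.18 ]
10 [0.529 0.01  0.187] e 0.0 m 0.41 [-0.714 -0.423 -0.693  1.336  0.908  0.337]
11 [0.531 0.033 0.185] e 0.0 m 0.44 [-0.658 -0.38  -0.658  1.347  0.89   0.485]
12 [0.533 0.056 0.183] e 0.0 m 0.48 [-0.606 -0.328 -0.618  1.361  0.882  0.626]
13 [0.535 0.079 0.181] e 0.0 m 0.52 [-0.557 -0.271 -0.577  1.377  0.883  0.76 ]
14 [0.537 0.102 0
[... 1719 characters left out ...]
9 0.171]
  step mm 24 deg 8.1 tcp [0.542 0.092 0.169]
  step mm 24 deg 8.1 tcp [0.543 0.116 0.167]
  step mm 24 deg 8.1 tcp [0.544 0.139 0.165]
  step mm 24 deg 8.1 tcp [0.545 0.163 0.164]
  step mm 24 deg 8.1 tcp [0.546 0.186 0.162]
[{"delta_pos": [0.27, 0.04, 0.28], "angular": [0.23, 0.24, 0.73], "claw": 50}, {"delta_pos": [0.55, 0.08, 0.56], "angular": [0.46, 0.49, 1.47], "claw": 50}, {"delta_pos": [0.83, 0.12, 0.83], "angular": [0.69, 0.73, 2.2], "claw": 50}, {"delta_pos": [1.11, 0.17, 1.11], "angular": [0.93, 0.97, 2.93], "claw": 50}, {"delta_pos": [1.39, 0.22, 1.38], "angular": [1.16, 1.21, 3.67], "claw": 50}, {"delta_pos": [1.66, 0.27, 1.66], "angular": [1.39, 1.46, 4.4], "claw": 50}]
```

Emit:
servo_tool([
  {"delta_pos": [-0.15,0.14,0.04],"angular": [0.23,0.24,0.73],"claw": 50},
  {"delta_pos": [-0.31,0.27,0.09],"angular": [0.46,0.49,1.47],"claw": 50},
  {"delta_pos": [-0.46,0.42,0.13],"angular": [0.69,0.73,2.2],"claw": 50},
  {"delta_pos": [-0.61,0.56,0.17],"angular": [0.93,0.97,2.93],"claw": 50},
  {"delta_pos": [-0.45,0.81,0.41],"angular": [1.16,1.21,3.67],"claw": 50},
  {"delta_pos": [-0.29,1.07,0.66],"angular": [1.39,1.46,4.4],"claw": 50},
  {"delta_pos": [-0.14,1.33,0.9],"angular": [1.62,1.7,5.13],"claw": 50},
  {"delta_pos": [0.02,1.6,1.14],"angular": [1.85,1.94,5.87],"claw": 50},
  {"delta_pos": [0.18,1.86,1.38],"angular": [2.08,2.19,6.6],"claw": 50},
  {"delta_pos": [0.33,2.13,1.62],"angular": [2.32,2.43,7.33],"claw": 50},
  {"delta_pos": [0.48,2.4,1.87],"angular": [2.55,2.67,8.07],"claw": 50},
])

```text
time_s: 15.4
eef_pos: [0.5399, 0.0457, 0.1732]
eef_rot: [0.012, 0.5, 0.751, 0.431]
contact_force: [-0.4, -0.1, -1.6]
grip_width: 0.0618
gripper_force: 49.4
```

Emit:
servo_tool([
  {"delta_pos": [0.27,0.04,0.28],"angular": [0.23,0.24,0.73],"claw": 50},
  {"delta_pos": [0.55,0.08,0.56],"angular": [0.46,0.49,1.47],"claw": 50},
  {"delta_pos": [0.83,0.12,0.83],"angular": [0.69,0.73,2.2],"claw": 50},
  {"delta_pos": [1.11,0.17,1.11],"angular": [0.93,0.97,2.93],"claw": 50},
  {"delta_pos": [1.39,0.22,1.38],"angular": [1.16,1.21,3.67],"claw": 50},
  {"delta_pos": [1.66,0.27,1.66],"angular": [1.39,1.46,4.4],"claw": 50},
  {"delta_pos": [1.66,0.27,1.66],"angular": [1.39,1.46,4.4],"claw": 50},
  {"delta_pos": [1.66,0.27,1.66],"angular": [1.39,1.46,4.4],"claw": 50},
])

```text
time_s: 16.4
eef_pos: [0.5465, 0.1857, 0.162]
eef_rot: [-0.299, 0.683, 0.553, 0.371]
contact_force: [0.1, 0.3, -2.1]
grip_width: 0.0616
gripper_force: 49.5
```

```bash
python3 - <<'E'
from h import *
np.set_printoptions(precision=3,suppress=True)
o=manip.get_obs(); print(o['time_s'],o['grip_width'],o['contact_force'],o['eef_pos'])
Rg=tool(78,33,180); T=np.array([.546,.1864,.0623])
for dz in (.006,.0): go(T+[0,0,dz]-Rg.apply([0,0,.0187]),Rg)
print('down vec per mm',(rot(o).inv().apply([0,0,-.001])/.06).round(4))
c=manip.camera('scene')
for d in manip.search_frame('pebble0',c)[:8]:
  if d['p']>.2: print(round(d['p'],2),world(c,d['centre']))
b=cv2.cvtColor(c['frame'],cv2.COLOR_RGB2BGR); cv2.imwrite('pics/s5.png',cv2.resize(b[80:330,240:470],(736,600*4//3*1),interpolation=3)[:600]); 
out=np.zeros((600,800,3),np.uint8); out[:560,:]=0
out[:,:400]=cv2.resize(b[95:215,250:410],(400,300),interpolation=3)[[i//2 for i in range(600)]][:, :400] if 0 else 0
x=cv2.resize(b[120:215,290:405],(460,380),interpolation=2); out[:380,:460]=x
w=manip.camera('wrist'); out[380-0:600,:352]=cv2.resize(cv2.cvtColor(w['frame'],cv2.COLOR_RGB2BGR),(352,220))
out[:300,460:]=cv2.resize(b[215:345,325:472],(340,300),interpolation=2)
cv2.imwrite('pics/s5.png',out)
E
```

```text
16.4 0.061559040214275405 [ 0.069  0.311 -2.063] [0.546 0.186 0.162]
delta_pos [-1.304, -0.013, 0.86] angular [0.007, 0.003, 0.009]
delta_pos [-1.388, -0.013, 0.914] angular [0.007, 0.003, 0.009]
down vec per mm [-0.014 -0.     0.009]
```

View pics/s5.png

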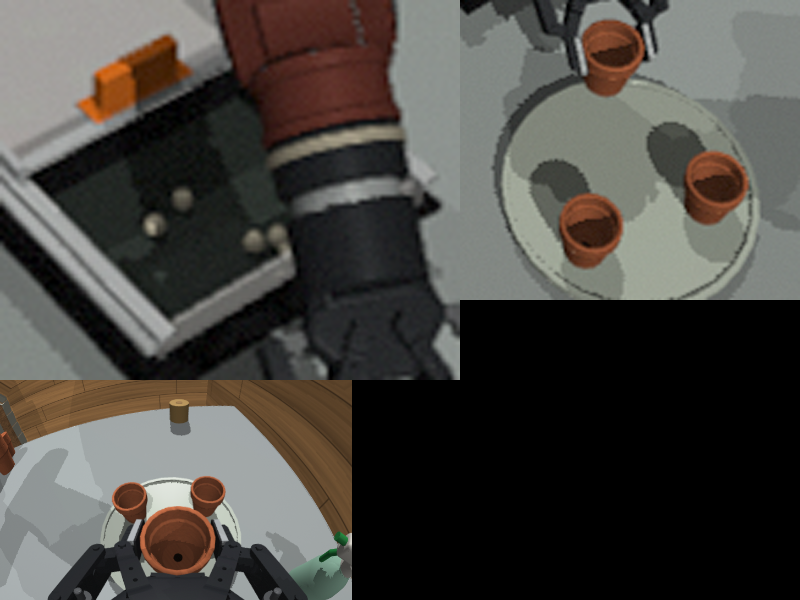

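Pot is upright and empty in the grip; four pebbles are visible in the bay and the other two must be behind the arm (to be counted later). Set it down.

Emit:
servo_tool([
  {"delta_pos": [-0.2,0,0.13],"angular": [0,0,0.01],"claw": 50},
  {"delta_pos": [-0.6,0,0.4],"angular": [0,0,0.01],"claw": 50},
  {"delta_pos": [-0.9,-0.01,0.6],"angular": [0,0,0.01],"claw": 50},
  {"delta_pos": [-1.15,-0.01,0.76],"angular": [0,0,0.01],"claw": 50},
  {"delta_pos": [-1.3,-0.01,0.86],"angular": [0,0,0.01],"claw": 50},
  {"delta_pos": [-1.345,-0.01,0.887],"angular": [0,0,0.01],"claw": 50},
  {"delta_pos": [-1.375,-0.01,0.905],"angular": [0,0,0.01],"claw": 50},
  {"delta_pos": [-1.388,-0.01,0.914],"angular": [0,0,0.01],"claw": 50},
  {"delta_pos": [-1.388,-0.01,0.914],"angular": [0,0,0.01],"claw": 50},
])

```text
time_s: 17.68
eef_pos: [0.5463, 0.1867, 0.0625]
eef_rot: [-0.3, 0.683, 0.552, 0.371]
contact_force: [0.1, 0.0, -0.7]
grip_width: 0.0615
gripper_force: 49.5
```

Emit:
servo_tool([
  {"delta_pos": [0,0,0],"angular": [0,0,0],"claw": 66},
  {"delta_pos": [0,0,0],"angular": [0,0,0],"claw": 72},
  {"delta_pos": [0,0,0],"angular": [0,0,0],"claw": 80},
  {"delta_pos": [0,0,0],"angular": [0,0,0],"claw": 85},
  {"delta_pos": [0,0,0],"angular": [0,0,0],"claw": 85},
  {"delta_pos": [0,0,-0.2],"angular": [0,0,0],"claw": 85},
  {"delta_pos": [0,0,-0.6],"angular": [0,0,0],"claw": 85},
  {"delta_pos": [0,0,-1.1],"angular": [0,0,0],"claw": 85},
  {"delta_pos": [0,0,-1.6],"angular": [0,0,0],"claw": 85},
  {"delta_pos": [0.5,0,-2.0],"angular": [0,0,0],"claw": 85},
  {"delta_pos": [1.0,0,-2.4],"angular": [0,0,0],"claw": 85},
  {"delta_pos": [1.5,0,-2.6],"angular": [0,0,0],"claw": 85},
])

```text
time_s: 19.18
eef_pos: [0.5294, 0.1061, 0.224]
eef_rot: [-0.3, 0.684, 0.552, 0.371]
contact_force: [0.5, 0.5, 0.1]
grip_width: 0.085
gripper_force: 0.0
```

```bash
python3 - <<'E'
from h import *
np.set_printoptions(precision=3,suppress=True)
o=manip.get_obs(); print(o['time_s'],o['grip_width'],o['contact_force'],o['eef_pos'],o['joints'])
c=manip.camera('scene'); 
for t in ['pot','pebble0','cover_grip']:
  for d in manip.search_frame(t,c)[:8]:
    if d['p']>.3: print(t,round(d['p'],2),world(c,d['centre']))
G=np.array([.499,-.2552])
for z in (.2,.09):
  for az in (102-90,):
    for roll in (0,180): print(roll,ik([G[0],G[1],z],tool(az,89.9,roll)))
cur=now(); R=tool(12,89.9,0)
g1=np.array([.499,-.255,.24]); g0=cur[0]-cur[1].apply([0,0,.0187]); rv=(cur[1].inv()*R).as_rotvec(); print(np.degrees(rv))
q1=ik(g1,R)[0]; q2=ik(g1,tool(12,89.9,180))[0]; print(q1,q2)
for q in (q1,q2):
  for k in (3,6,9,12): 
    p=fk(o['joints']+(q-o['joints'])*k/12); print(p[0],p[1].apply([0,0,1]))
b=cv2.cvtColor(c['frame'],cv2.COLOR_RGB2BGR)
cv2.imwrite('pics/s6.png',cv2.resize(b[90:345,240:470],(541,600),interpolation=2))
E
```

```text
19.175 0.08502273702442104 [0.525 0.546 0.087] [0.529 0.106 0.224] [-0.555  0.014 -0.289  1.746  0.91   0.991]
pot 0.91 [0.536 0.159 0.065]
pot 0.78 [0.478 0.292 0.062]
pot 0.61 [ 0.53  -0.322  0.087]
pot 0.58 [0.619 0.277 0.065]
cover_grip 0.79 [ 0.524 -0.325  0.089]
0 (array([-0.707, -0.022, -0.124,  1.468,  0.001, -0.916]), np.float64(5.149317788379859e-12), np.float64(0.6421219378732441))
180 (array([-0.707, -0.022, -0.124,  1.468,  0.001,  2.225]), np.float64(2.384840856527922e-10), np.float64(0.6421219390009036))
0 (array([-0.707,  0.017, -0.284,  1.269,  0.001, -0.916]), np.float64(1.0528190367042252e-12), np.float64(0.8162883438954383))
180 (array([-0.707,  0.017, -0.284,  1.269,  0.001,  2.225]), np.float64(4.1745457862280225e-11), np.float64(0.8162883441559827))
[  55.89   -36.403 -103.226]
[-0.707 -0.021 -0.051  1.54   0.001 -0.916] [-0.707 -0.021 -0.051  1.54   0.001  2.225]
[0.525 0.034 0.199] [ 0.127  0.676 -0.726]
[ 0.52  -0.054  0.188] [ 0.088  0.481 -0.872]
[ 0.513 -0.152  0.194] [ 0.05   0.249 -0.967]
[ 0.499 -0.255  0.221] [ 0.002  0.    -1.   ]
[0.525 0.034 0.199] [ 0.127  0.676 -0.726]
[ 0.52  -0.054  0.188] [ 0.088  0.481 -0.872]
[ 0.513 -0.152  0.194] [ 0.05   0.249 -0.967]
[ 0.499 -0.255  0.221] [ 0.002  0.    -1.   ]
```

View pics/s6.png

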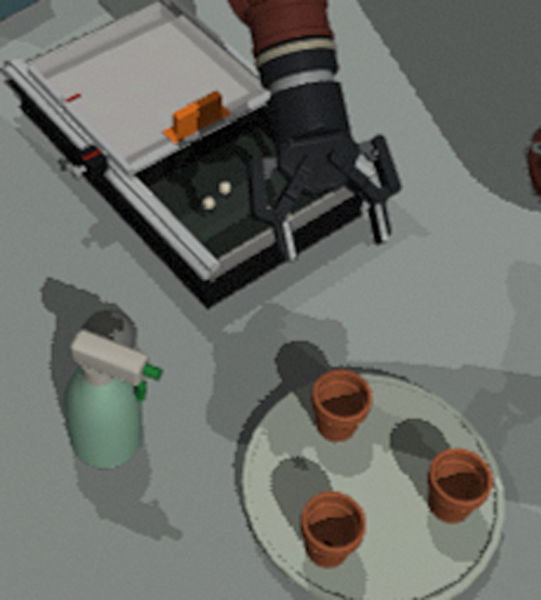

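The pot stands upright on the tray again at crop (341,405). The grip bar is at crop (199,118), and the catch at (92,157).

```bash
python3 - <<'E'
from h import *
q0=manip.get_obs()['joints']; q=ik([.499,-.256,.21],tool(12,89.9,180))[0]
n=10; rows(now(),[fk(q0+(q-q0)*k/n) for k in range(1,n+1)],40)
E
```

```text
step mm 30 deg 7.7 tcp [0.527 0.08  0.209]
  step mm 32 deg 7.9 tcp [0.525 0.051 0.196]
  step mm 34 deg 8.2 tcp [0.523 0.018 0.186]
  step mm 36 deg 8.4 tcp [ 0.521 -0.016  0.178]
  step mm 37 deg 8.7 tcp [ 0.519 -0.053  0.172]
  step mm 39 deg 8.9 tcp [ 0.517 -0.092  0.17 ]
  step mm 40 deg 9.1 tcp [ 0.514 -0.132  0.17 ]
  step mm 41 deg 9.4 tcp [ 0.51  -0.173  0.174]
  step mm 42 deg 9.6 tcp [ 0.505 -0.214  0.181]
  step mm 43 deg 9.8 tcp [ 0.499 -0.256  0.191]
[{"delta_pos": [-0.43, 0.06, -0.24], "angular": [0.03, -0.54, 0.55], "claw": 40}, {"delta_pos": [-0.87, 0.13, -0.54], "angular": [-0.02, -1.09, 1.12], "claw": 40}, {"delta_pos": [-1.31, 0.21, -0.89], "angular": [-0.14, -1.64, 1.7], "claw": 40}, {"delta_pos": [-1.73, 0.3, -1.3], "angular": [-0.35, -2.19, 2.3], "claw": 40}, {"delta_pos": [-2.14, 0.39, -1.76], "angular": [-0.64, -2.73, 2.92], "claw": 40}, {"delta_pos": [-2.53, 0.49, -2.27], "angular": [-1.01, -3.25, 3.54], "claw": 40}, {"delta_pos": [-2.88, 0.58, -2.82], "angular": [-1.46, -3.75, 4.16], "claw": 40}, {"delta_pos": [-3.2, 0.66, -3.43], "angular": [-1.99, -4.22, 4.78], "claw": 40}, {"delta_pos": [-3.48, 0.72, -4.08], "angular": [-2.59, -4.64, 5.4], "claw": 40}, {"delta_pos": [-3.72, 0.77, -4.76], "angular": [-3.27, -5.02, 6.01], "claw": 40}]
```

Emit:
servo_tool([
  {"delta_pos": [-0.43,0.06,-0.24],"angular": [0.03,-0.54,0.55],"claw": 40},
  {"delta_pos": [-0.87,0.13,-0.54],"angular": [-0.02,-1.09,1.12],"claw": 40},
  {"delta_pos": [-1.31,0.21,-0.89],"angular": [-0.14,-1.64,1.7],"claw": 40},
  {"delta_pos": [-1.73,0.3,-1.3],"angular": [-0.35,-2.19,2.3],"claw": 40},
  {"delta_pos": [-2.14,0.39,-1.76],"angular": [-0.64,-2.73,2.92],"claw": 40},
  {"delta_pos": [-2.53,0.49,-2.27],"angular": [-1.01,-3.25,3.54],"claw": 40},
  {"delta_pos": [-2.88,0.58,-2.82],"angular": [-1.46,-3.75,4.16],"claw": 40},
  {"delta_pos": [-3.2,0.66,-3.43],"angular": [-1.99,-4.22,4.78],"claw": 40},
  {"delta_pos": [-3.48,0.72,-4.08],"angular": [-2.59,-4.64,5.4],"claw": 40},
  {"delta_pos": [-3.72,0.77,-4.76],"angular": [-3.27,-5.02,6.01],"claw": 40},
  {"delta_pos": [-3.72,0.77,-4.76],"angular": [-3.27,-5.02,6.01],"claw": 40},
])

```text
time_s: 20.75
eef_pos: [0.4985, -0.257, 0.1902]
eef_rot: [-0.001, 0.995, 0.104, 0.0]
contact_force: [0.1, 0.3, -0.1]
grip_width: 0.0399
gripper_force: 0.0
```

```bash
python3 - <<'E'
from h import *
np.set_printoptions(precision=3,suppress=True)
o=manip.get_obs(); print(o['time_s'],o['grip_width'],o['contact_force'],o['eef_pos'])
c=manip.camera('wrist'); save(c,'w7')
for t in ['cover_grip','pebble0','notch','catch_mark']:
  for d in manip.search_frame(t,c)[:8]:
    if d['p']>.3: print(t,round(d['p'],2),world(c,d['centre'],o))
# orange mask in wrist
hsv=cv2.cvtColor(c['frame'],cv2.COLOR_RGB2HSV); m=cv2.inRange(hsv,(8,200,60),(20,255,255)); n,l,s,ce=cv2.connectedComponentsWithStats(m)
print([(s[i],ce[i]) for i in range(1,n) if s[i][4]>80])
E
```

```text
20.75 0.03991255273049885 [ 0.132  0.29  -0.15 ] [ 0.499 -0.257  0.19 ]
cover_grip 0.56 [ 0.539 -0.309  0.088]
pebble0 0.69 [ 0.46  -0.132  0.02 ]
pebble0 0.6 [ 0.442 -0.116  0.018]
pebble0 0.58 [ 0.445 -0.136  0.02 ]
pebble0 0.57 [ 0.486 -0.196  0.023]
pebble0 0.52 [ 0.518 -0.181  0.024]
pebble0 0.5 [0.621 0.259 0.023]
pebble0 0.42 [ 0.46  -0.097  0.021]
notch 0.96 [ 0.544 -0.314  0.086]
notch 0.33 [ 0.461 -0.135  0.02 ]
catch_mark 0.97 [ 0.642 -0.248  0.097]
[(array([ 301,  141,   31,  107, 3098], dtype=int32), array([315.492, 191.85 ]))]
```

View pics/w7.png

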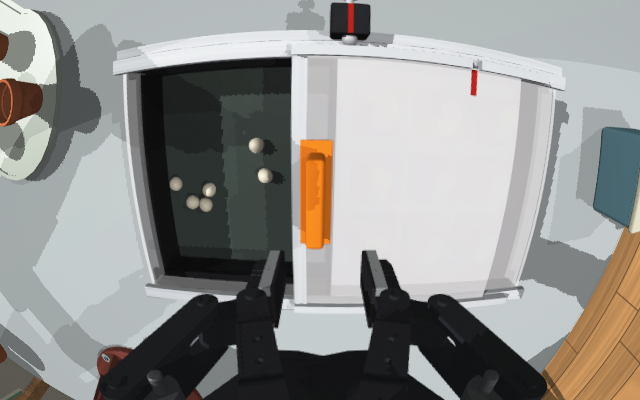

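The wrist picture shows all six pebbles on the bay floor: (176,184), (193,201), (206,204), (209,190), (256,145), (264,175). The bar's top runs from about (316,155) to (314,247). The notch is at (477,65), its mark at (474,83), and the catch line at (350,18).

```bash
python3 - <<'E'
from h import *
np.set_printoptions(precision=4,suppress=True)
o=manip.get_obs(); c=manip.camera('wrist'); save(c,'w8')
for z in (.105,.112,.118,.124):
    a=wray(c,o,(316,155),z);b=wray(c,o,(314,247),z);l=wray(c,o,(306.5,200),z);r=wray(c,o,(323.5,200),z)
    print(z,a,b,'len',np.linalg.norm(a-b),'th',np.linalg.norm(l-r),'mid',(a+b)/2,(l+r)/2,'ang',np.degrees(np.arctan2(*(a-b)[1::-1])))
for z in (.083,.088): print(wray(c,o,(316,140),z),wray(c,o,(316,247),z),'edge',wray(c,o,(292,150),z),'notchmark',wray(c,o,(474.5,83),z),'notch',wray(c,o,(478,65),z))
for z in (.09,.1): print('catch',wray(c,o,(350.5,18),z), 'ball',wray(c,o,(350,38),.083))
print('railends',wray(c,o,(115,66),.083),wray(c,o,(565,83),.083),wray(c,o,(147,292),.083),wray(c,o,(521,300),.083))
x=cv2.imread('pics/w8.png'); cv2.imwrite('pics/w8c.png',cv2.resize(x[0:110,280:500],(800,400),interpolation=2))
E
```

```text
0.105 [ 0.5376 -0.2416  0.105 ] [ 0.463  -0.2553  0.105 ] len 0.07587600236542873 th 0.013139593145836317 mid [ 0.5003 -0.2484  0.105 ] [ 0.503 -0.248  0.105] ang 10.458477386152643
0.112 [ 0.5388 -0.2415  0.112 ] [ 0.4665 -0.2548  0.112 ] len 0.07353383403749149 th 0.012733995355378855 mid [ 0.5027 -0.2481  0.112 ] [ 0.5053 -0.2477  0.112 ] ang 10.458477386152643
0.118 [ 0.5399 -0.2414  0.118 ] [ 0.4696 -0.2544  0.118 ] len 0.07152626118497393 th 0.012386340106415377 mid [ 0.5048 -0.2479  0.118 ] [ 0.5073 -0.2474  0.118 ] ang 10.458477386152646
0.124 [ 0.541  -0.2413  0.124 ] [ 0.4726 -0.2539  0.124 ] len 0.06951868833245631 th 0.012038684857451899 mid [ 0.5068 -0.2476  0.124 ] [ 0.5093 -0.2472  0.124 ] ang 10.458477386152616
[ 0.5457 -0.2393  0.083 ] [ 0.4521 -0.2587  0.083 ] edge [ 0.5337 -0.2219  0.083 ] notchmark [ 0.6267 -0.3592  0.083 ] notch [ 0.6433 -0.3588  0.083 ]
[ 0.5463 -0.2393  0.088 ] [ 0.4547 -0.2583  0.088 ] edge [ 0.5346 -0.2222  0.088 ] notchmark [ 0.6258 -0.3568  0.088 ] notch [ 0.642  -0.3564  0.088 ]
catch [ 0.6473 -0.2448  0.09  ] ball [ 0.6325 -0.2481  0.083 ]
catch [ 0.6445 -0.2445  0.1   ] ball [ 0.6325 -0.2481  0.083 ]
railends [ 0.5841 -0.0414  0.083 ] [ 0.6656 -0.4618  0.083 ] [ 0.3499 -0.086   0.083 ] [ 0.4249 -0.5105  0.083 ]
```

View pics/w8c.png

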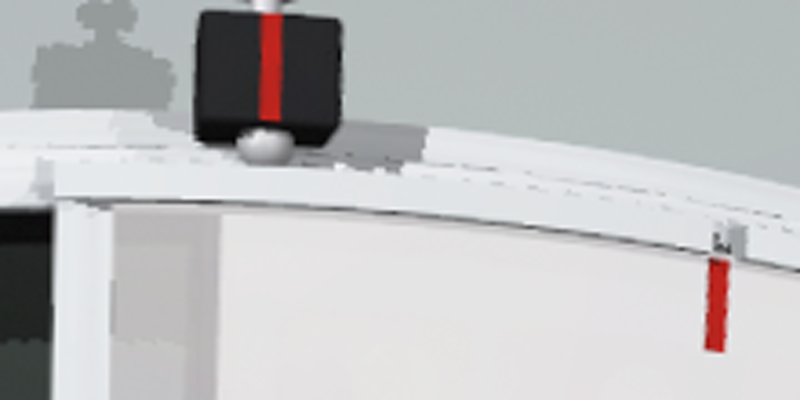

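```bash
python3 - <<'E'
from h import *
go([.505,-.248,.095+.0187],tool(11.2,89.99,180)); R=tool(11.2,89.99,180); print(R.inv().apply([-.194,.981,0]).round(3))
print(ik([.505-.021,-.248+.105,.114],R))
E
```

```text
delta_pos [0.13, -0.09, 1.582] angular [-0.02, -0.005, 0.088]
[ 0. -1.  0.]
(array([-5.47259824e-01, -1.70125010e-01, -4.18515938e-01,  1.32227683e+00,
        1.18037725e-04,  2.39885596e+00]), np.float64(6.451345695832974e-13), np.float64(0.6698749897322446))
```

Emit:
servo_tool([
  {"delta_pos": [0.13,-0.09,0.3],"angular": [-0.02,0,0.09],"claw": 40},
  {"delta_pos": [0.13,-0.09,0.7],"angular": [-0.02,0,0.09],"claw": 40},
  {"delta_pos": [0.13,-0.09,1.1],"angular": [-0.02,0,0.09],"claw": 40},
  {"delta_pos": [0.13,-0.09,1.35],"angular": [-0.02,0,0.09],"claw": 40},
  {"delta_pos": [0.13,-0.09,1.5],"angular": [-0.02,0,0.09],"claw": 40},
  {"delta_pos": [0.13,-0.09,1.58],"angular": [-0.02,0,0.09],"claw": 40},
  {"delta_pos": [0.13,-0.09,1.58],"angular": [-0.02,0,0.09],"claw": 40},
])

```text
time_s: 21.92
eef_pos: [0.5055, -0.249, 0.0962]
eef_rot: [0.001, 0.995, 0.097, 0.001]
contact_force: [-0.1, 0.0, -0.5]
grip_width: 0.0399
gripper_force: 0.0
```

Emit:
servo_tool([
  {"delta_pos": [0,0,0],"angular": [0,0,0],"claw": 20},
  {"delta_pos": [0,0,0],"angular": [0,0,0],"claw": 20},
  {"delta_pos": [0,0,0],"angular": [0,0,0],"claw": 18},
  {"delta_pos": [0,0,0],"angular": [0,0,0],"claw": 12},
  {"delta_pos": [0,0,0],"angular": [0,0,0],"claw": 8},
  {"delta_pos": [0,0,0],"angular": [0,0,0],"claw": 8},
  {"delta_pos": [0,0,0],"angular": [0,0,0],"claw": 8},
], newtons=40)

```text
time_s: 22.8
eef_pos: [0.5054, -0.2491, 0.0963]
eef_rot: [0.001, 0.995, 0.097, 0.001]
contact_force: [0.1, -1.0, 4.6]
grip_width: 0.0136
gripper_force: 39.4
```

```bash
python3 - <<'E'
from h import *
np.set_printoptions(precision=4,suppress=True)
o=manip.get_obs(); print(o['time_s'],o['grip_width'],o['gripper_force'],o['contact_force'],o['eef_pos'], 'cy',np.dot(o['eef_pos'][:2],[-.194,.981]))
E
```

```text
22.8 0.013636885989839111 39.44419026374817 [ 0.0693 -1.0435  4.58  ] [ 0.5054 -0.2491  0.0963] cy -0.3424648433564325
```

Emit:
servo_tool([
  {"delta_pos": [0,-0.05,0],"angular": [0,0,0],"claw": 8},
  {"delta_pos": [0,-0.15,0],"angular": [0,0,0],"claw": 8},
  {"delta_pos": [0,-0.25,0],"angular": [0,0,0],"claw": 8},
  {"delta_pos": [0,-0.35,0],"angular": [0,0,0],"claw": 8},
  {"delta_pos": [0,-0.45,0],"angular": [0,0,0],"claw": 8},
  {"delta_pos": [0,-0.5,0],"angular": [0,0,0],"claw": 8},
])

```text
time_s: 23.55
eef_pos: [0.4997, -0.2191, 0.0962]
eef_rot: [0.001, 0.995, 0.097, 0.001]
contact_force: [0.4, -3.6, 5.3]
grip_width: 0.0135
gripper_force: 39.7
```

```bash
python3 - <<'E'
from h import *
np.set_printoptions(precision=4,suppress=True)
o=manip.get_obs(); f=rot(o).inv().apply(o['contact_force']); print(o['time_s'],'tool force',f,o['grip_width'],o['eef_pos'], 'cy',np.dot(o['eef_pos'][:2],[-.194,.981]),o['ft_torque'])
c=manip.camera('wrist'); save(c,'w9')
E
```

```text
23.55 tool force [-0.3     3.5772 -5.2589] 0.013543708176058173 [ 0.4997 -0.2191  0.0962] cy -0.31183931753554744 [-0.5696  0.017  -0.1869]
```

Emit:
servo_tool([
  {"delta_pos": [0,-0.1,0],"angular": [0,0,0],"claw": 8},
  {"delta_pos": [0,-0.25,0],"angular": [0,0,0],"claw": 8},
  {"delta_pos": [0,-0.4,0],"angular": [0,0,0],"claw": 8},
  {"delta_pos": [0,-0.55,0],"angular": [0,0,0],"claw": 8},
  {"delta_pos": [0,-0.7,0],"angular": [0,0,0],"claw": 8},
  {"delta_pos": [0,-0.8,0],"angular": [0,0,0],"claw": 8},
  {"delta_pos": [0,-0.9,0],"angular": [0,0,0],"claw": 8},
  {"delta_pos": [0,-0.9,0],"angular": [0,0,0],"claw": 8},
])

```text
time_s: 24.6
eef_pos: [0.4893, -0.1651, 0.0963]
eef_rot: [0.0, 0.995, 0.097, 0.001]
contact_force: [0.3, 2.7, 8.8]
grip_width: 0.0135
gripper_force: 40.2
```

```bash
python3 - <<'E'
from h import *
np.set_printoptions(precision=4,suppress=True)
o=manip.get_obs(); f=rot(o).inv().apply(o['contact_force']); print(o['time_s'],'tool force',f,o['grip_width'],o['eef_pos'], 'cy',np.dot(o['eef_pos'][:2],[-.194,.981]))
c=manip.camera('wrist'); save(c,'w9'); x=cv2.imread('pics/w9.png')
R=x[:,:,2].astype(int)-np.maximum(x[:,:,1],x[:,:,0]); m=((R>90)&(x[:,:,1]<70)).astype(np.uint8)
n,l,s,ce=cv2.connectedComponentsWithStats(m); print([(s[i],ce[i]) for i in range(1,n) if s[i][4]>25])
for i in range(1,n):
    if s[i][4]>25 and s[i][1]<150:
        for z in (.086,.096): p=wray(c,o,ce[i],z); print(ce[i],z,p,'cy',np.dot(p[:2],[-.194,.981]),'cx',np.dot(p[:2],[.981,.194]))
E
```

```text
24.6 tool force [ 0.846  -2.6008 -8.8278] 0.013466484126987349 [ 0.4893 -0.1651  0.0963] cy -0.2569365820536593
[(array([530,   0,   8,  37, 222], dtype=int32), array([533.1892,  17.5631])), (array([545,  75,   8,  37, 228], dtype=int32), array([548.7807,  92.886 ]))]
[533.1892  17.5631] 0.086 [ 0.6505 -0.2557  0.086 ] cy -0.37707004993740406 cx 0.5885243425402598
[533.1892  17.5631] 0.096 [ 0.6452 -0.2488  0.096 ] cy -0.3691926714484173 cx 0.5846551972784324
[548.7807  92.886 ] 0.086 [ 0.6101 -0.2762  0.086 ] cy -0.3893581431597561 cx 0.5449606860062459
[548.7807  92.886 ] 0.096 [ 0.6075 -0.2679  0.096 ] cy -0.3806748702772992 cx 0.5439485915434767
```

Emit:
servo_tool([
  {"delta_pos": [0,-0.05,0],"angular": [0,0,0],"claw": 8},
  {"delta_pos": [0,-0.1,0],"angular": [0,0,0],"claw": 8},
  {"delta_pos": [0,-0.14,0],"angular": [0,0,0],"claw": 8},
  {"delta_pos": [0,-0.17,0],"angular": [0,0,0],"claw": 8},
])

```text
time_s: 25.15
eef_pos: [0.4876, -0.1562, 0.0963]
eef_rot: [0.001, 0.995, 0.097, 0.001]
contact_force: [1.8, -2.9, 5.8]
grip_width: 0.0132
gripper_force: 39.7
```

Emit:
servo_tool([
  {"delta_pos": [0,-0.015,0],"angular": [0,0,0],"claw": 8},
  {"delta_pos": [0,-0.03,0],"angular": [0,0,0],"claw": 8},
])

```text
time_s: 25.4
eef_pos: [0.4873, -0.1545, 0.0963]
eef_rot: [0.001, 0.995, 0.097, 0.002]
contact_force: [2.3, -3.2, 5.3]
grip_width: 0.0133
gripper_force: 39.7
```

```bash
cat > st.py <<'E'
from h import *
np.set_printoptions(precision=4,suppress=True)
o=manip.get_obs(); f=rot(o).inv().apply(o['contact_force']); print(o['time_s'],'tool force',f,o['grip_width'],o['eef_pos'], 'cy',np.dot(o['eef_pos'][:2],[-.194,.981]))
c=manip.camera('wrist'); save(c,'w9'); x=cv2.imread('pics/w9.png')
R=x[:,:,2].astype(int)-np.maximum(x[:,:,1],x[:,:,0]); m=((R>90)&(x[:,:,1]<70)).astype(np.uint8)
n,l,s,ce=cv2.connectedComponentsWithStats(m)
for i in range(1,n):
    if s[i][4]>25 and s[i][1]<150:
        for z in (.086,.096): p=wray(c,o,ce[i],z); print(ce[i],z,'cy',np.dot(p[:2],[-.194,.981]))
E
python3 st.py
```

```text
25.4 tool force [ 1.6543  3.5871 -5.2991] 0.013258852866346543 [ 0.4873 -0.1545  0.0963] cy -0.2461212702061665
[547.3319  19.6637] 0.086 cy -0.37805066093561945
[547.3319  19.6637] 0.096 cy -0.3693890776275353
[548.433   92.3348] 0.086 cy -0.37855448779227074
[548.433   92.3348] 0.096 cy -0.3698598687444322
```

Emit:
servo_tool([
  {"delta_pos": [0,-0.015,0],"angular": [0,0,0],"claw": 8},
  {"delta_pos": [0,-0.03,0],"angular": [0,0,0],"claw": 8},
])

```text
time_s: 25.7
eef_pos: [0.487, -0.1528, 0.0963]
eef_rot: [0.001, 0.995, 0.097, 0.002]
contact_force: [2.3, -1.9, 6.2]
grip_width: 0.0133
gripper_force: 39.7
```

Emit:
servo_tool([
  {"delta_pos": [0,-0.015,0],"angular": [0,0,0],"claw": 8},
  {"delta_pos": [0,-0.03,0],"angular": [0,0,0],"claw": 8},
])

```text
time_s: 25.95
eef_pos: [0.4866, -0.151, 0.0963]
eef_rot: [0.001, 0.995, 0.097, 0.002]
contact_force: [2.8, -3.5, 5.5]
grip_width: 0.0134
gripper_force: 39.7
```

Emit:
servo_tool([
  {"delta_pos": [0,-0.015,0],"angular": [0,0,0],"claw": 8},
  {"delta_pos": [0,-0.03,0],"angular": [0,0,0],"claw": 8},
])

```text
time_s: 26.2
eef_pos: [0.4862, -0.1491, 0.0963]
eef_rot: [0.001, 0.995, 0.097, 0.001]
contact_force: [2.6, -2.2, 5.5]
grip_width: 0.0131
gripper_force: 39.8
```

Emit:
servo_tool([
  {"delta_pos": [0,-0.015,0],"angular": [0,0,0],"claw": 8},
  {"delta_pos": [0,-0.02,0],"angular": [0,0,0],"claw": 8},
])

```text
time_s: 26.45
eef_pos: [0.4859, -0.1476, 0.0962]
eef_rot: [0.001, 0.995, 0.097, 0.001]
contact_force: [2.5, 0.5, 6.3]
grip_width: 0.0128
gripper_force: 39.9
```

Emit:
servo_tool([
  {"delta_pos": [0,-0.015,0],"angular": [0,0,0],"claw": 8},
  {"delta_pos": [0,-0.015,0],"angular": [0,0,0],"claw": 8},
])

```text
time_s: 26.7
eef_pos: [0.4857, -0.1464, 0.0962]
eef_rot: [0.0, 0.995, 0.097, 0.001]
contact_force: [1.9, 2.4, 6.4]
grip_width: 0.0135
gripper_force: 40.1
```

```bash
python3 st.py
```

```text
26.7 tool force [ 2.3949 -2.0016 -6.3988] 0.013463041168212262 [ 0.4857 -0.1464  0.0962] cy -0.23783636333645947
[558.0613  23.6132] 0.086 cy -0.37864203327110635
[558.0613  23.6132] 0.096 cy -0.36940800048827854
[548.6564  92.9559] 0.086 cy -0.37021796971885124
[548.6564  92.9559] 0.096 cy -0.3615364184147061
```

The cover now pulls ahead, so the ball is dropping in. Vision has the marks about 1 mm apart.

Emit:
servo_tool([
  {"delta_pos": [0,-0.01,0],"angular": [0,0,0],"claw": 8},
  {"delta_pos": [0,-0.016,0],"angular": [0,0,0],"claw": 8},
  {"delta_pos": [0,-0.016,0],"angular": [0,0,0],"claw": 8},
])

```text
time_s: 27.12
eef_pos: [0.4856, -0.1456, 0.0963]
eef_rot: [0.001, 0.995, 0.097, 0.002]
contact_force: [1.8, 0.1, 6.7]
grip_width: 0.0134
gripper_force: 40.0
```

Emit:
servo_tool([
  {"delta_pos": [0,-0.01,0],"angular": [0,0,0],"claw": 8},
  {"delta_pos": [0,-0.016,0],"angular": [0,0,0],"claw": 8},
  {"delta_pos": [0,-0.016,0],"angular": [0,0,0],"claw": 8},
])

```text
time_s: 27.5
eef_pos: [0.4855, -0.1452, 0.0963]
eef_rot: [0.001, 0.995, 0.097, 0.002]
contact_force: [1.7, -1.9, 6.0]
grip_width: 0.0133
gripper_force: 39.8
```

```bash
python3 st.py
```

```text
27.5 tool force [ 1.3288  2.1624 -5.9616] 0.013264630980223895 [ 0.4855 -0.1452  0.0963] cy -0.23658076843004694
[559.4     23.9756] 0.086 cy -0.3788371692618937
[559.4     23.9756] 0.096 cy -0.3695005657111662
[548.5044  92.4035] 0.086 cy -0.36903209999943604
[548.5044  92.4035] 0.096 cy -0.3603384100708157
```

Emit:
servo_tool([
  {"delta_pos": [0,-0.008,0],"angular": [0,0,0],"claw": 8},
  {"delta_pos": [0,-0.016,0],"angular": [0,0,0],"claw": 8},
  {"delta_pos": [0,-0.016,0],"angular": [0,0,0],"claw": 8},
])

```text
time_s: 27.92
eef_pos: [0.4855, -0.1448, 0.0963]
eef_rot: [0.002, 0.995, 0.097, 0.002]
contact_force: [3.3, -4.8, 3.6]
grip_width: 0.0131
gripper_force: 39.6
```

```bash
python3 st.py
```

```text
27.925 tool force [ 2.318   5.3906 -3.6065] 0.013050748418686309 [ 0.4855 -0.1448  0.0963] cy -0.2362043965199431
[559.599   24.4106] 0.086 cy -0.3788069273743655
[559.599   24.4106] 0.096 cy -0.3694382452037408
[548.3289  92.2356] 0.086 cy -0.36865844073263415
[548.3289  92.2356] 0.096 cy -0.35995523460194434
```

Push has climbed to 5.4 N with hardly any motion, well above the sliding friction, so the ball is in the notch. I'll relax the push.

Emit:
servo_tool([
  {"delta_pos": [0,0.01,0],"angular": [0,0,0],"claw": 8},
  {"delta_pos": [0,0.022,0],"angular": [0,0,0],"claw": 8},
  {"delta_pos": [0,0.022,0],"angular": [0,0,0],"claw": 8},
  {"delta_pos": [0,0.022,0],"angular": [0,0,0],"claw": 8},
])

```text
time_s: 28.48
eef_pos: [0.4855, -0.1453, 0.0963]
eef_rot: [0.001, 0.995, 0.097, 0.002]
contact_force: [1.5, -0.6, 6.8]
grip_width: 0.0138
gripper_force: 39.9
```

```bash
python3 st.py; python3 - <<'E'
from h import *
a=cv2.imread('pics/w9.png'); c=manip.camera('scene'); b=cv2.cvtColor(c['frame'],cv2.COLOR_RGB2BGR)
out=np.zeros((400,800,3),np.uint8); out[:,:400]=cv2.resize(a[0:130,490:620],(400,400),interpolation=2); out[:,400:]=cv2.resize(b[90:340,240:490],(400,400),interpolation=3); cv2.imwrite('pics/f.png',out)
E
```

```text
28.475 tool force [ 1.3974  0.9221 -6.7452] 0.013777333300424207 [ 0.4855 -0.1453  0.0963] cy -0.2366874486156828
[559.3544  23.8252] 0.086 cy -0.37880176139397526
[559.3544  23.8252] 0.096 cy -0.3694786736093788
[548.6035  92.3965] 0.086 cy -0.36913130270063244
[548.6035  92.3965] 0.096 cy -0.36044233189090036
```

View pics/f.png

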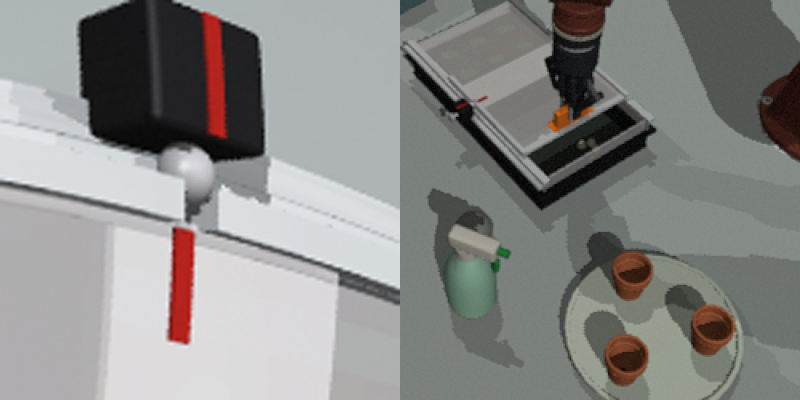

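Scene check: the pot is upright, and the others, the mister and the stone are where they were. The ball sits in the notch gap at crop (187,175), and the cover is still gripped with next to no push. Handing in.

```bash
python3 -c "
from station import manip
print(manip.close_job())"
```

```text
the job is handed in; nothing more can be done
None
```

I handed the job in: all six pebbles are in the bay, the empty pot stands upright and released on the turntable, and the cover is held, still gripped, where I felt the ball catch drop into its notch.

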